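# Tighten the filter press with the tommy bar

### The arm

A 6-joint arm with a two-finger parallel gripper is mounted at the origin on the work surface. World frame = base frame: x ahead of the robot, y to its left, z up, the work surface at z = 0. Lengths are in m, angles in rad, forces in N, time in s.
With the tool pointing down it reaches from about 0.3 to 0.85 m from the base axis. Payload 5.4 kg.
Tool frame: the origin (TCP) lies at the very end of the fingers, on their centre line; the grasp point (between the pads) lies 19 mm behind it (env.grip_depth is the x of the grasp point in the tool frame, in m); x points along the fingers, z is the direction in which the jaws open and shut, and the axes are right-handed (so a half turn about x gives the same grasp; the last joint's range is limited). The gripper opens to 85 mm and grips with 20 to 120 N. Pads are 22 mm wide; open, the fingers measure 114 mm over their backs; the gripper's body (76 mm by 85 mm) begins 54 mm behind the grasp point. The pads swing forward as they close: fully open they stand 13 mm farther back than shut.
Start: joints at [0.9, 0.158, 1.597, -0, 1.386, -0.21], TCP at [0.256, 0.515, 0.231] pointing down, gripper open.
Joint ranges: [-2.91, 2.91], [-0.94, 2.29], [0.18, 2.7], [-1.29, 4.43], [0.17, 2.64], [-3, 3]. Speed limits (rad/s): [2.57, 2.57, 3.14, 3.14, 3.14, 3.14].

### API

Orientations are given as a 3x3 rotation matrix whose columns are the frame's x, y, z axes.
In Python, from station import env, vision, finish_job gives the robot as it stands.
- The arm moves only by the tool jog_arm, never from a script. Its argument "commands" is a list that holds one entry, the list of rows, each a list of 7 numbers: the shift along the tool's x, y, z each as a share of 0.05 m, from -1 to 1, then the turn, a rotation vector about the tool's x, y, z each as a share of 10 degrees, from -1 to 1, then the opening, from -1 (shut) to 1 (fully open), so that 0 is half open. A call has 1 to 5 rows; each row shifts and turns the commanded pose from where the row before left it, along the tool's axes as they then stand; what a row does not reach is not made up. A row lasts 1/8 s, in which the tool goes at most 62.5 mm and 10.7 degrees, less where a joint would pass 70% of its speed; a pose out of reach is approached as far as the arm can. A call with a number of a shift or a turn outside -1 to 1 is refused whole. A call with a gripper value outside its range is refused whole. The fingers move at their own pace and stop on an object; "force" is the grip in N (left out, the last holds). Time passes only in rows, so rows that do not move let the fingers close. It gives the time, the measured TCP pose, the force and the opening at its end, in the units of the state.
- env.read_state(): the state, without advancing time (a new reading comes with each control period).
- vision.grab_frame(name): name is "side" or "top" or "wrist"; returns the picture (420x560x3 uint8, red, green, blue); there is no depth.
- vision.camera_info(name): a dict with "vertical_fov" (degrees; the focal length in pixels is half the picture's height over the tangent of half this angle, whatever the lens; pixels are square), "cx", "cy" (the principal point, pixels), "dist" ([k1, k2, p1, p2, k3] as OpenCV has them; the pictures are not rectified), "R" (3x3) and "t" (3): a world point X has camera coordinates R X + t. Camera axes: x right, y down, z forward; pixel columns grow to the right and rows downward; lengths in m; the calibration is good to about 2 mm. A picture is of the moment at which its call begins: read the wrist's pose just before it. camera_info takes no time and is no camera call; for the wrist camera it gives the pose at the moment of the call.
- finish_job(): hands the job in, once; it reports no verdict.
The state is a dict: "time": time; "joints": joint angles; "qd": joint speeds; "joint_torque": joint torques, N m; "ee_pos": TCP position; "orientation": TCP orientation; "ft_force": force on the tool from outside, world axes, zero at the start; "ft_torque": the same for the moment, N m; "finger_gap": finger opening in m.
Only numpy, scipy, OpenCV 4.12 (cv2) and the standard library are available. Lean on these libraries where they do the work, as an engineer would, in place of code of your own. Each camera call takes 0.05 s, during which the arm holds its last target. There are 200 camera calls.

### The job

Tighten the filter press: take the tommy bar from its holder and, shifting it from socket to socket of the capstan nut and pulling it over towards the robot, screw the nut up against the plate pack until the bar goes distinctly heavy, but do not force it on beyond that. Turn the nut with the bar only, then stand the bar back in its holder, and leave the other things on the bench where they are.

Things in the scene. Friction and masses are not known exactly. Their poses are not given: they have to be found in the camera images.
- press: Small grey filter press, fixed to the bench. Base 130 (own x) by 290 (own y) by 14 mm high, an upright 118 mm high at each end. Origin: centre of the base's underside. Its level screw axis runs along own y, 80 mm above the bench. Capstan nut on the +y side, white plate pack with dark steel pressure plate (112 mm high) on the -y side. Own x points away from the robot, give or take 0.3 rad of yaw.
- nut: Capstan nut (threaded steel collar) on the press's screw: a drum 80 mm in diameter, 29 mm wide, with six radial sockets 60 degrees apart round its rim. Origin: on the screw axis, in the sockets' middle plane; own y along the press's y; x and z turn with it. It tightens as its top moves to the press's -x (towards the robot), advancing 12 mm a turn to -y. Self-locking: stays as left.
- nose (a point): Centre of the nut's flat nose (40 mm across), 25 mm from its origin to the press's -y. The nut turns 70 to 155 degrees against a steady 0.2 N m until the nose meets the pressure plate: how far is not measured, only felt. Then the moment rises some 0.2 N m per 10 degrees. Tight: from 0.5 N m in all, best 0.6 to 1 N m (6 to 9 N at the bar's sleeve); spoilt above 1.2 N m (11 N).
- bar_center (a point): Centre (half-way up) of the loose tommy bar, 120 mm long, about 0.1 kg, upright in its holder. Lower 64 mm: bare steel rod 10 mm in diameter with a slightly bevelled foot; upper 56 mm: dark rubber sleeve 16 mm in diameter, to hold it by. The foot is 60 mm below this point, the top 60 mm above; own z runs up the bar.
- holder_hole0 (a point): Centre of the mouth of the bar holder's hole, in the top face of a fixed dark block 60 x 60 x 45 mm high. The hole is vertical, round, 14 mm in diameter and 35 mm deep; the bar stands in it on its floor, 10 mm above the bench.
- socket0 (a point): Centre of the mouth of socket 0 of the nut, at the rim, 40 mm from the screw axis. The sockets are square, 13 mm wide, without bevel, run straight to the axis, and their bottoms are 14 mm from the axis (26 mm deep). All six are alike. The rod has 1.5 mm of play each side: leaned some 7 degrees ahead it bears at rim and bottom as a lever; bearing at the rim alone it needs three times the force.
- socket1 (a point): Centre of the mouth of socket 1 of the nut, at the rim, 40 mm from the screw axis. Like socket 0.
- socket2 (a point): Centre of the mouth of socket 2 of the nut, at the rim, 40 mm from the screw axis. Like socket 0.
- socket3 (a point): Centre of the mouth of socket 3 of the nut, at the rim, 40 mm from the screw axis. Like socket 0.
- socket4 (a point): Centre of the mouth of socket 4 of the nut, at the rim, 40 mm from the screw axis. Like socket 0.
- socket5 (a point): Centre of the mouth of socket 5 of the nut, at the rim, 40 mm from the screw axis. Like socket 0.
- beaker: clear plastic beaker, 76 mm across, 95 mm tall, loose, a bystander; origin at the centre of its underside.
- tube_rack: flat yellow tube rack, 75 x 200 x 45 mm, loose, a bystander; origin at the centre of its underside.
- weigh_boat: small open white tray, 70 x 70 x 18 mm, loose, a bystander; origin at the centre of its underside.
- jar: white jar with a blue cap, 56 mm across, 70 mm tall, loose, a bystander; origin at the centre of its underside.
- funnel: white funnel standing on its mouth, 90 mm across, 75 mm tall, loose, a bystander; origin at the centre of its underside.
There are look-alikes about, which are no part of the job. Of the things shaped like the part that bears holder_hole0, the black one is meant.

How it is judged:
By the outcome, as a careful person would: the job done as asked, in the order asked, and still so for the second after the job is handed in, with the robot touching nothing.
It also fails if it takes over 72 s, if anything falls off the work surface, if the arm or the gripper's body presses on something with over 40 N, if the wrist force passes 120 N, or if a joint passes its speed limit or range.

## Working session

There is one attempt and no reset: what is moved stays moved. The work goes in short steps, Python scripts to look and compute and a tool call to move; the robot and the scene stay as the last step left them, time stands still between calls to the robot, and variables do not carry over. Pictures are saved under pics/ and viewed, about 8 in all and at most 12, crops included, and the job is handed in when it is done.

Besides the shell and the picture viewer there is one more tool, called after ">>>" in YAML: its name, and indented under it one key for each argument. jog_arm: Moves the arm, as the interface text tells. Shift numbers are shares of 0.05 m and turn numbers shares of 10 degrees, none past 1 either way. Its arguments: {"type":"object","properties":{"commands":{"type":"array"},"force":{"type":"number"}},"required":["commands"]}

```bash
ls; mkdir -p pics; python3 - <<'E'
from station import env,vision
import cv2,json
s=env.read_state();print({k:(v if not hasattr(v,'round') else v) for k,v in s.items()})
for n in("side","top"):
    cv2.imwrite(f"pics/{n}0.png",cv2.cvtColor(vision.grab_frame(n),cv2.COLOR_RGB2BGR)); print(n,vision.camera_info(n))
E
```

```text
pics
{'time': 0.0, 'joints': array([ 8.99889421e-01,  1.59028639e-01,  1.59826563e+00, -4.06877648e-06,
        1.38619922e+00, -2.10112517e-01]), 'qd': array([-0.00054445, -0.00167519, -0.00044786,  0.00083362, -0.00263677,
        0.00031742]), 'joint_torque': array([-9.47619337e-04, -3.96000659e+01, -3.31429517e+01, -2.81521361e-04,
        8.30829784e-03,  9.27923082e-06]), 'ee_pos': array([0.25531654, 0.51452357, 0.23031165]), 'orientation': array([[-1.17860689e-03, -8.95699650e-01,  4.44658012e-01],
       [-1.49132735e-03,  4.44659401e-01,  8.95698495e-01],
       [-9.99998193e-01,  3.92545759e-04, -1.85986002e-03]]), 'ft_force': array([ 0.09509012,  0.01055951, -0.52606649]), 'ft_torque': array([-0.07880356, -0.02813716,  0.02018296]), 'finger_gap': 0.08551535421752421}
side {'vertical_fov': 54.07001079646713, 'cx': 279.9378373606867, 'cy': 207.9767961325422, 'dist': array([-0.03843912,  0.        ,  0.        ,  0.        ,  0.        ]), 'R': array([[-0.99508437, -0.09704598,  0.01972755],
       [-0.08017918,  0.67259185, -0.73565719],
       [ 0.05812398, -0.73362271, -0.6770667 ]]), 't': array([0.57450344, 0.08869775, 1.26468523])}
top {'vertical_fov': 57.2946811932515, 'cx': 280.6505790815965, 'cy': 215.4668644479392, 'dist': array([-0.06368362,  0.        ,  0.        ,  0.        ,  0.        ]), 'R': array([[-0.01818364, -0.99982163,  0.00510441],
       [-0.99189696,  0.01739702, -0.12584821],
       [ 0.12573696, -0.00735143, -0.99203638]]), 't': array([0.07132502, 0.61596626, 0.93147604])}
```

View pics/top0.png

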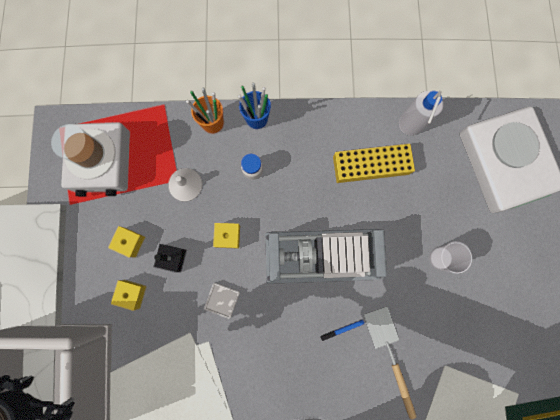

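View pics/side0.png

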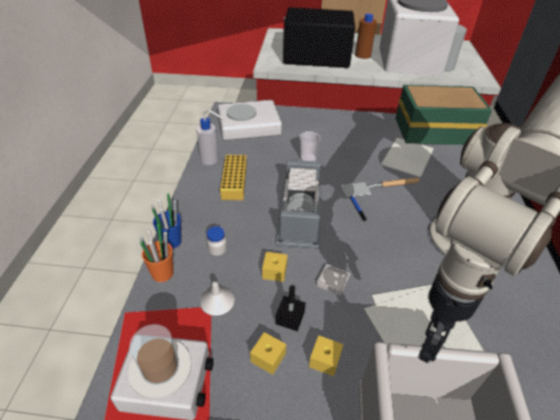

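The top view shows the press about (325,255) with the nut at about (297,256) and the black holder with the bar at (169,258). Next, enlarged crops.

```bash
python3 - <<'E'
import cv2,numpy as np
t=cv2.imread("pics/top0.png");s=cv2.imread("pics/side0.png")
a=cv2.resize(t[222:287,260:392],None,fx=6,fy=6,interpolation=cv2.INTER_CUBIC)
b=cv2.resize(t[238:278,148:190],None,fx=6,fy=5,interpolation=cv2.INTER_CUBIC)
b=cv2.resize(t[238:278,148:192],(264,200),interpolation=cv2.INTER_CUBIC)
b=cv2.resize(b,(264,200)); b=cv2.convertScaleAbs(b,alpha=1.8)
c=cv2.resize(s[280:335,265:315],(200,200),interpolation=cv2.INTER_CUBIC); c=cv2.resize(cv2.convertScaleAbs(s[280:330,265:315],alpha=1.8),(200,200),interpolation=cv2.INTER_CUBIC)
im=np.zeros((595,800,3),np.uint8); im[:390,:792]=a; im[392:592,:264]=b; im[392:592,300:500]=c
cv2.imwrite("pics/c1.png",im)
E
```

```text
(no output)
```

View pics/c1.png

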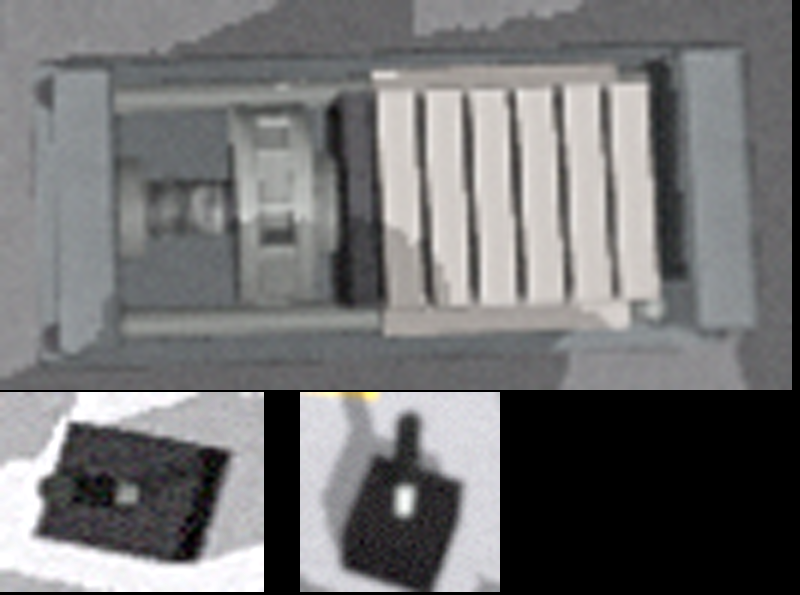

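```bash
cat > h.py <<'E'
import numpy as np,cv2
from station import env,vision
def K(ci):
    f=210/np.tan(np.radians(ci["vertical_fov"]/2)); return np.array([[f,0,ci["cx"]],[0,f,ci["cy"]],[0,0,1]])
def ray(ci,px):
    u=cv2.undistortPoints(np.array([[px]],float),K(ci),np.array(ci["dist"]))[0,0]
    R=np.array(ci["R"]);return -R.T@np.array(ci["t"]),R.T@np.array([u[0],u[1],1])
def onz(ci,px,z):
    c,d=ray(ci,px);return c+d*(z-c[2])/d[2]
def tri(l):
    A=np.zeros((3,3));b=np.zeros(3)
    for ci,px in l:
        c,d=ray(ci,px);d/=np.linalg.norm(d);P=np.eye(3)-np.outer(d,d);A+=P;b+=P@c
    return np.linalg.solve(A,b)
def proj(ci,X):
    return cv2.projectPoints(np.array(X,float).reshape(-1,1,3),cv2.Rodrigues(np.array(ci["R"]))[0],np.array(ci["t"],float),K(ci),np.array(ci["dist"]))[0].reshape(-1,2)
E
python3 - <<'E'
from h import *
np.set_printoptions(precision=4,suppress=True)
T=vision.camera_info("top");S=vision.camera_info("side")
print("cams",ray(T,(280,210))[0],ray(S,(280,210))[0])
print("bartop",onz(T,(157.7,257.2),.13),onz(S,(292,286.5),.128),tri([(T,(157.7,257.2)),(S,(292,286.5))]))
print("hole",onz(T,(168.8,258.2),.05),onz(S,(290.7,310.5),.045))
# block corners top face (crop px)
for q in [(70,424),(230,455),(205,560),(38,535)]:
    print("blk",onz(T,(148+q[0]/6,238+(q[1]-392)/5),.045))
# uprights top corners z .118
for q in [(52,70),(110,68),(115,350),(58,355),(682,50),(740,48),(755,325),(695,328)]:
    print("up",onz(T,(260+q[0]/6,222+q[1]/6),.118))
for q in [(375,92),(335,95),(340,303),(385,305)]:
    print("plate",onz(T,(260+q[0]/6,222+q[1]/6),.112))
for q in [(273,133),(278,190),(278,232),(258,205),(300,205)]:
    print("nut",onz(T,(260+q[0]/6,222+q[1]/6),.118))
w=vision.camera_info("wrist");s=env.read_state();Rt=s["orientation"]
print(w, "cam in tool",Rt.T@(ray(w,(280,210))[0]-s["ee_pos"]),"\n",Rt.T@np.array(w["R"]).T)
E
```

```text
cams [0.4952 0.0674 1.0012] [0.5053 0.9239 0.9102]
bartop [0.5151 0.3413 0.13  ] [0.5183 0.3419 0.128 ] [0.5167 0.3419 0.128 ]
hole [0.5141 0.3387 0.05  ] [0.5174 0.3524 0.045 ]
blk [0.5488 0.3637 0.045 ]
blk [0.5324 0.2964 0.045 ]
blk [0.4808 0.3063 0.045 ]
blk [0.494  0.3761 0.045 ]
up [0.5653 0.0893 0.118 ]
up [0.5657 0.067  0.118 ]
up [0.4587 0.067  0.118 ]
up [0.4572 0.0886 0.118 ]
up [ 0.5686 -0.1539  0.118 ]
up [ 0.569  -0.1766  0.118 ]
up [ 0.4629 -0.1772  0.118 ]
up [ 0.4623 -0.154   0.118 ]
plate [ 0.5551 -0.0352  0.112 ]
plate [ 0.5542 -0.0197  0.112 ]
plate [ 0.4745 -0.0194  0.112 ]
plate [ 0.4734 -0.0366  0.112 ]
nut [0.5397 0.005  0.118 ]
nut [0.5179 0.0037 0.118 ]
nut [0.502  0.0041 0.118 ]
nut [0.5123 0.0115 0.118 ]
nut [ 0.512  -0.0046  0.118 ]
{'vertical_fov': 58.73381516396198, 'cx': 281.8403656938186, 'cy': 199.08629421266588, 'dist': array([-0.0415,  0.    ,  0.    ,  0.    ,  0.    ]), 'R': array([[ 0.4445,  0.8958, -0.0018],
       [ 0.8501, -0.4212,  0.316 ],
       [ 0.2823, -0.142 , -0.9487]]), 't': array([-0.5746, -0.0408,  0.3808])} cam in tool [-0.1427  0.0817  0.0006] 
 [[ 0.0001 -0.3164  0.9486]
 [ 0.0002 -0.9486 -0.3164]
 [ 1.      0.0002 -0.    ]]
```

>>> jog_arm:
  commands:
    - [[0,0,0,0.91,0,0,1],[0,0,0,0.91,0,0,1],[0,0,0,0.91,0,0,1],[0,0,0,0.91,0,0,1],[0,0,0,0.91,0,0,1]]

```text
time: 0.72
ee_pos: [0.2554, 0.5147, 0.2307]
orientation: [[-0.001, -0.306, 0.952], [-0.001, 0.952, 0.306], [-1.0, -0.001, -0.001]]
ft_force: [0.3, -0.6, -0.6]
finger_gap: 0.0855
```

>>> jog_arm:
  commands:
    - [[0,0,0,0.91,0,0,1],[0,0,0,0.91,0,0,1],[0,-0.58,0.87,0,0,0,1],[0,-0.58,0.87,0,0,0,1],[0,-0.58,0.87,0,0,0,1]]

```text
time: 1.35
ee_pos: [0.3869, 0.4267, 0.2308]
orientation: [[-0.001, 0.001, 1.0], [-0.0, 1.0, -0.001], [-1.0, -0.0, -0.001]]
ft_force: [1.3, 0.7, 0.1]
finger_gap: 0.0854
```

>>> jog_arm:
  commands:
    - [[0,-0.58,0.87,0,0,0,1],[0,-0.58,0.87,0,0,0,1],[0,-0.58,0.87,0,0,0,1],[0,0,0,0,0,0,1],[0,0,0,0,0,0,1]]

```text
time: 1.98
ee_pos: [0.5158, 0.3406, 0.2307]
orientation: [[-0.002, 0.002, 1.0], [-0.0, 1.0, -0.002], [-1.0, -0.0, -0.002]]
ft_force: [-0.4, 0.6, 0.2]
finger_gap: 0.0853
```

```bash
cat >> h.py <<'E'
def snap(n):
    s=env.read_state();ci=vision.camera_info("wrist");im=cv2.cvtColor(vision.grab_frame("wrist"),cv2.COLOR_RGB2BGR)
    cv2.imwrite(f"pics/{n}.png",im);np.save(f"pics/{n}.npy",dict(ci=ci,s=s),allow_pickle=True);return s,ci,im
def load(n): return np.load(f"pics/{n}.npy",allow_pickle=True).item()
np.set_printoptions(precision=4,suppress=True)
E
python3 - <<'E'
from h import *
s,ci,im=snap("w1");print(s["time"],s["joints"],s["ee_pos"],s["orientation"])
print(proj(ci,[[.516,.340,.13],[.515,.340,.045]]))
cv2.imwrite("pics/w1v.png",cv2.convertScaleAbs(im,alpha=1.5))
E
```

```text
1.975 [0.3882 0.2701 1.4683 0.0005 1.4046 0.3902] [0.5158 0.3406 0.2307] [[-0.0015  0.002   1.    ]
 [-0.0001  1.     -0.002 ]
 [-1.     -0.0001 -0.0015]]
[[282.5404 201.1607]
 [281.3745 170.954 ]]
```

View pics/w1v.png

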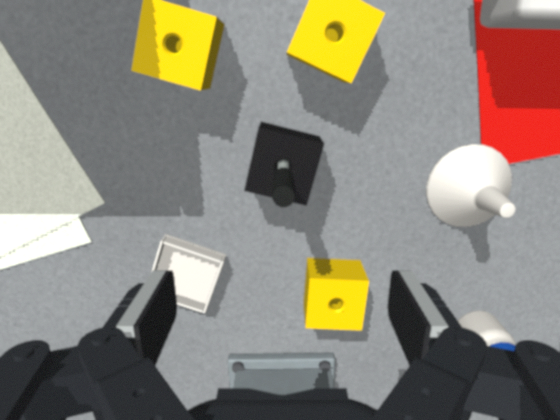

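The bar stands in the black block: sleeve top about (283,198), rod entering the hole about (283,166).

```bash
python3 - <<'E'
from h import *
d=load("w1");ci=d["ci"]
print(onz(ci,(283.5,198),.13),onz(ci,(283,165),.048))
for q in [(262,123),(323,138),(306,204),(246,190)]: print(onz(ci,q,.045))
im=cv2.imread("pics/w1.png")
cv2.imwrite("pics/w1c.png",cv2.resize(cv2.convertScaleAbs(im[115:215,235:335],alpha=2.2),(600,600),interpolation=cv2.INTER_CUBIC))
E
```

```text
[0.5167 0.3423 0.13  ] [0.5165 0.3462 0.048 ]
[0.4982 0.383  0.045 ]
[0.5517 0.3698 0.045 ]
[0.5379 0.3083 0.045 ]
[0.4824 0.322  0.045 ]
```

View pics/w1c.png

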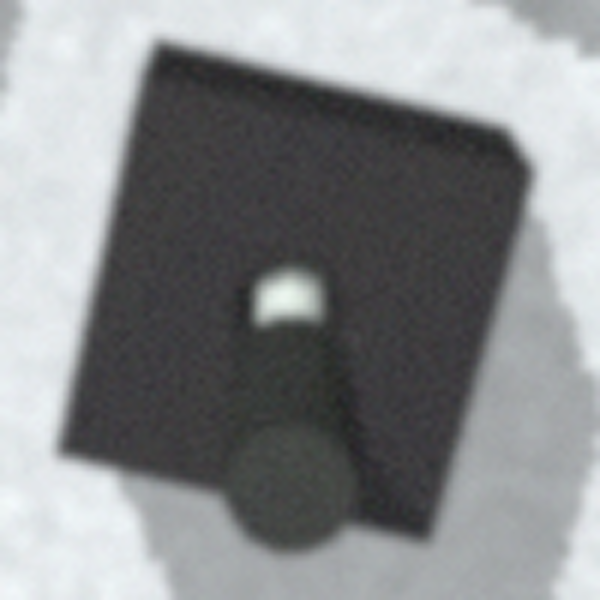

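```bash
python3 - <<'E'
from h import *
ci=load("w1")["ci"];T=vision.camera_info("top");S=vision.camera_info("side")
f=lambda x,y:(235+(x-2.5)/6,115+(y-2.5)/6)
print("top",onz(ci,f(291,488),.13))
print("top tri",tri([(ci,f(291,488)),(T,(157.7,257.2)),(S,(292,286.5))]))
print("hole/blk",np.mean([onz(ci,f(*q),.045) for q in [(148,72),(528,170),(432,540),(62,455)]],0))
for q in [(148,72),(528,170),(432,540),(62,455)]:print(onz(ci,f(*q),.045))
E
```

```text
top [0.5164 0.3438 0.13  ]
top tri [0.5166 0.3423 0.1277]
hole/blk [0.5168 0.3437 0.045 ]
[0.4958 0.3799 0.045 ]
[0.5515 0.3655 0.045 ]
[0.5384 0.3077 0.045 ]
[0.4814 0.3216 0.045 ]
```

>>> jog_arm:
  commands:
    - [[0.9,0.06,0.016,0,0,0,1],[0.9,0,0,0,0,0,1],[0.8,0,0,0,0,0,1],[0.32,0,0,0,0,0,1],[0,0,0,0,0,0,1]]

```text
time: 2.65
ee_pos: [0.5161, 0.344, 0.0849]
orientation: [[-0.002, 0.001, 1.0], [-0.001, 1.0, -0.001], [-1.0, -0.001, -0.002]]
ft_force: [0.1, -0.3, 0.3]
finger_gap: 0.0853
```

>>> jog_arm:
  commands:
    - [[0,0,0,0,0,0,-0.4],[0,0,0,0,0,0,-1],[0,0,0,0,0,0,-1],[0,0,0,0,0,0,-1],[0,0,0,0,0,0,-1]]
  force: 80

```text
time: 3.28
ee_pos: [0.5173, 0.3437, 0.086]
orientation: [[0.0, 0.002, 1.0], [0.0, 1.0, -0.002], [-1.0, 0.0, 0.0]]
ft_force: [-2.0, -0.2, 4.6]
finger_gap: 0.0142
```

>>> jog_arm:
  commands:
    - [[0,0,0,0,0,0,-1],[0,0,0,0,0,0,-1],[0,0,0,0,0,0,-1]]

```text
time: 3.65
ee_pos: [0.5174, 0.3437, 0.086]
orientation: [[0.0, 0.002, 1.0], [0.0, 1.0, -0.002], [-1.0, 0.0, 0.0]]
ft_force: [-1.6, 0.4, 6.4]
finger_gap: 0.0146
```

```bash
python3 - <<'E'
from h import *
s=env.read_state();print(s)
E
```

```text
{'time': 3.65, 'joints': array([0.3921, 0.419 , 1.58  , 0.0001, 1.1421, 0.3938]), 'qd': array([0.0018, 0.    , 0.0007, 0.002 , 0.0005, 0.0001]), 'joint_torque': array([ -0.4501, -43.6589, -28.5806,  -0.129 ,  -0.6926,  -0.0018]), 'ee_pos': array([0.5174, 0.3437, 0.086 ]), 'orientation': array([[ 0.0004,  0.0017,  1.    ],
       [ 0.0003,  1.    , -0.0017],
       [-1.    ,  0.0003,  0.0004]]), 'ft_force': array([-1.5737,  0.407 ,  6.4342]), 'ft_torque': array([-0.082 ,  0.3765,  0.0031]), 'finger_gap': 0.014620590738739067}
```

>>> jog_arm:
  commands:
    - [[-0.5,0,0,0,0,0,-1],[-0.7,0,0,0,0,0,-1],[-1,0,0,0,0,0,-1],[-1,0,0,0,0,0,-1],[-0.4,-0.6,0,0,0,0,-1]]

```text
time: 4.28
ee_pos: [0.5182, 0.3148, 0.2688]
orientation: [[0.005, -0.001, 1.0], [0.002, 1.0, 0.001], [-1.0, 0.002, 0.005]]
ft_force: [0.2, -0.8, -1.1]
finger_gap: 0.0141
```

>>> jog_arm:
  commands:
    - [[0,-1,0,0,0,0,-1],[0,-1,0,0,0,0,-1],[0,-1,0,0,0,0,-1],[0,-1,0,0,0,0,-1],[0,-1,0,0,0,0,-1]]

```text
time: 4.9
ee_pos: [0.5163, 0.0619, 0.2647]
orientation: [[-0.0, 0.002, 1.0], [-0.0, 1.0, -0.002], [-1.0, -0.0, -0.0]]
ft_force: [1.1, -0.0, -0.6]
finger_gap: 0.0143
```

>>> jog_arm:
  commands:
    - [[0,-1,-0.08,0,0,0,-1],[0,-1,0,0,0,0,-1],[0,-0.4,0,0,0,0,-1],[0,0,0,0,0,0,-1],[0,0,0,0,0,0,-1]]

```text
time: 5.52
ee_pos: [0.5123, -0.0558, 0.2649]
orientation: [[-0.001, 0.001, 1.0], [0.001, 1.0, -0.001], [-1.0, 0.001, -0.001]]
ft_force: [-0.4, 0.3, -0.7]
finger_gap: 0.0142
```

```bash
python3 - <<'E'
from h import *
s,ci,im=snap("w2");print(s)
a=cv2.resize(im,(800,600),interpolation=cv2.INTER_CUBIC)
cv2.imwrite("pics/w2v.png",cv2.convertScaleAbs(a,alpha=1.5))
E
```

```text
{'time': 5.525, 'joints': array([-0.3435, -0.0192,  1.7175,  0.0004,  1.444 , -0.3421]), 'qd': array([ 0.0155, -0.0019, -0.0009, -0.0017,  0.0018, -0.0019]), 'joint_torque': array([ -0.7125, -33.228 , -34.1922,  -0.0443,  -0.0148,  -0.001 ]), 'ee_pos': array([ 0.5123, -0.0558,  0.2649]), 'orientation': array([[-0.0006,  0.0014,  1.    ],
       [ 0.0006,  1.    , -0.0014],
       [-1.    ,  0.0006, -0.0006]]), 'ft_force': array([-0.4007,  0.2821, -0.719 ]), 'ft_torque': array([0.0329, 0.0459, 0.0108]), 'finger_gap': 0.014167296369823442}
```

View pics/w2v.png

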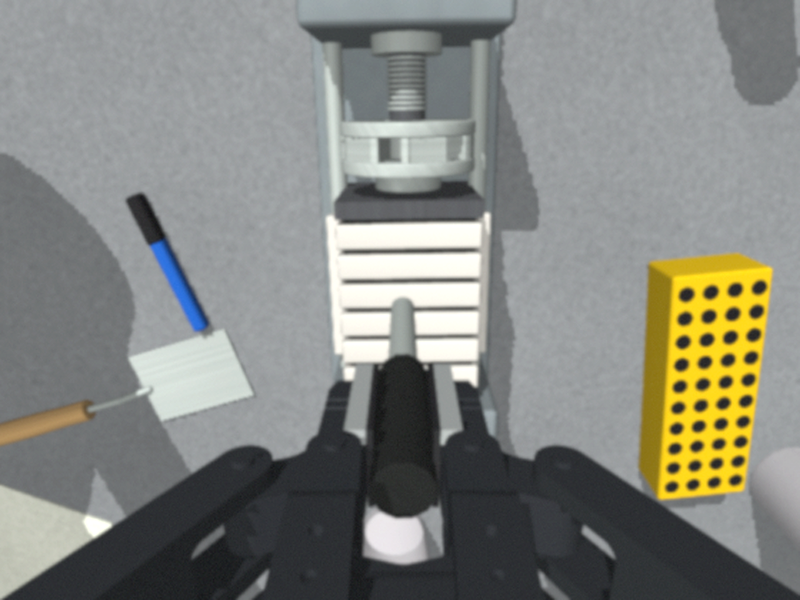

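The bar is held straight (foot about (401,302) in the 800 px view). The nut is at about (407,150). I'll enlarge it.

```bash
python3 - <<'E'
from h import *
im=cv2.imread("pics/w2.png")
c=im[0:155,205:362]
cv2.imwrite("pics/w2c.png",cv2.convertScaleAbs(cv2.resize(c[70:155],None,fx=5,fy=5,interpolation=cv2.INTER_CUBIC),alpha=1.3))
ci=load("w2")["ci"]
print(proj(ci,[[.513,.004,.12],[.513,.004,.08],[.513,.012,.12],[.513,-.004,.12]]), ray(ci,(0,0))[0])
E
```

```text
[[282.8415 106.2473]
 [282.7311 102.5652]
 [282.8369  95.2814]
 [282.8459 117.0368]] [0.5123 0.0261 0.4076]
```

View pics/w2c.png

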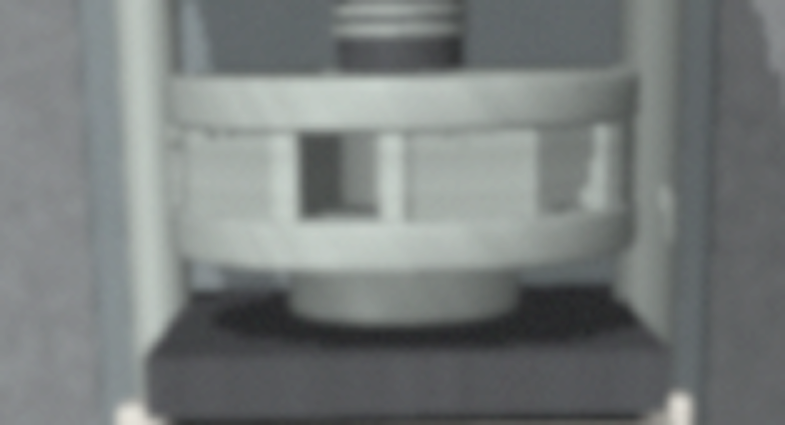

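```bash
python3 - <<'E'
from h import *
ci=load("w2")["ci"]
f=lambda x,y:(205+(x-2)/5,70+(y-2)/5)
# axis x from drum silhouettes & nose
for q,z in [((168,100),.085),((636,100),.085),((178,240),.085),((632,240),.085),((290,295),.085),((520,295),.085),((337,50),.08),((463,50),.08)]: print(q,onz(ci,f(*q),z))
a=onz(ci,f(299,174),.12);b=onz(ci,f(379,174),.12);print("sock edges",a,b)
print("band",onz(ci,f(339,130),.12),onz(ci,f(339,218),.12),"drum",onz(ci,f(400,75),.08),onz(ci,f(400,270),.12),onz(ci,f(400,128),.12))
print("plate",onz(ci,f(160,350),.112),onz(ci,f(660,345),.112),onz(ci,f(200,290),.112),onz(ci,f(620,290),.112))
from scipy.optimize import least_squares
def model(p):
    x0,phi,y0=p; o=[]
    c,s=np.cos,np.sin
    for a in (phi,phi+np.pi/3):
        for e in (-.0065,.0065):
            r=.040 if True else 0
            rr=np.sqrt(r*r-e*e)
            o.append([x0+rr*s(a)+e*c(a),y0,.08+rr*c(a)-e*s(a)])
    return proj(ci,o)
obs=np.array([f(299,174)[0],f(379,174)[0],f(537,174)[0]])
for x0 in (.5125,.513,.514,.515,.516):
    r=least_squares(lambda q:(model([x0,q[0],.004])[:3,0]-obs),[-.2]);print(x0,np.degrees(r.x),r.fun, model([x0,r.x[0],.004])[3])
r=least_squares(lambda q:(model([q[0],q[1],.004])[:3,0]-obs),[.513,-.2]);print(r.x,np.degrees(r.x[1]),r.fun)
E
```

```text
(168, 100) [0.4759 0.015  0.085 ]
(636, 100) [0.5539 0.0149 0.085 ]
(178, 240) [ 0.4768 -0.0081  0.085 ]
(632, 240) [ 0.5541 -0.0081  0.085 ]
(290, 295) [ 0.4957 -0.0174  0.085 ]
(520, 295) [ 0.5352 -0.0175  0.085 ]
(337, 50) [0.504  0.0228 0.08  ]
(463, 50) [0.5252 0.0228 0.08  ]
sock edges [0.4992 0.0054 0.12  ] [0.5112 0.0054 0.12  ]
band [0.5052 0.0118 0.12  ] [ 0.5051 -0.0011  0.12  ] drum [0.5146 0.0188 0.08  ] [ 0.5143 -0.0089  0.12  ] [0.5143 0.0121 0.12  ]
plate [ 0.4763 -0.0224  0.112 ] [ 0.5557 -0.0217  0.112 ] [ 0.4829 -0.013   0.112 ] [ 0.549 -0.013  0.112]
0.5125 [-11.884] [-1.3174 -0.5736  2.5023] [324.3442 104.4286]
0.513 [-12.6985] [-1.3416 -0.6636  2.6102] [324.6477 104.4731]
0.514 [-14.331] [-1.3795 -0.8446  2.8029] [325.2288 104.5616]
0.515 [-15.9686] [-1.4023 -1.0262  2.9651] [325.7751 104.6492]
0.516 [-17.6114] [-1.409  -1.2072  3.0972] [326.2862 104.7356]
[ 0.5051 -0.0001] -0.005044616970117762 [-0.6347  0.6223  0.0128]
```

>>> jog_arm:
  commands:
    - [[0,0.3,0.9,-0.1,0,0,-1],[0,0.3,0,0,0.91,0,-1],[0,0.3,0,0,0.91,0,-1],[0,0.3,0,0,0.91,0,-1],[0,0.06,0,0,0.91,0,-1]]

```text
time: 6.2
ee_pos: [0.5572, 0.0087, 0.2657]
orientation: [[-0.596, -0.019, 0.803], [-0.011, 1.0, 0.015], [-0.803, -0.0, -0.596]]
ft_force: [0.3, -0.1, -0.2]
finger_gap: 0.0145
```

>>> jog_arm:
  commands:
    - [[0,0,0,0,0.91,0,-1],[0,0,0,0,0,0,-1],[0,0,0,0,0,0,-1]]

```text
time: 6.58
ee_pos: [0.5569, 0.0071, 0.2661]
orientation: [[-0.711, -0.017, 0.703], [-0.012, 1.0, 0.012], [-0.703, -0.0, -0.711]]
ft_force: [0.4, -0.4, -0.9]
finger_gap: 0.0138
```

```bash
cat >> h.py <<'E'
A=np.array([.515,.0054,.08])
psi=.018
def tgt(th,r,A=A): # bar at angle th deg, foot at radius r
    u=np.array([np.sin(np.radians(th))*np.cos(psi),np.sin(np.radians(th))*np.sin(psi),np.cos(np.radians(th))]); return A+u*(r+.076)
def ang(s):
    x=-s["orientation"][:,0];return np.degrees(np.arctan2(x[0],x[2])),x
def delta(s,P): return s["orientation"].T@(P-s["ee_pos"])/.05
E
python3 - <<'E'
from h import *
d=load("w2");s=d["s"];ft=s["ee_pos"]+s["orientation"]@[.076,0,0]
print("foot px*800/560",proj(d["ci"],[ft,s["ee_pos"]-.044*s["orientation"][:,0]])*800/560)
s=env.read_state();print(s["time"],s["joints"],s["ee_pos"],ang(s),s["ft_force"],s["ft_torque"])
print(s["orientation"])
for r in (.075,.050,.016): print(r,tgt(45.5,r),delta(s,tgt(45.5,r)))
E
```

```text
foot px*800/560 [[402.8456 304.153 ]
 [403.2423 490.9387]]
6.575 [-0.1416  0.7206  0.9652 -0.1431  2.2351 -0.2003] [0.5569 0.0071 0.2661] (np.float64(45.2910792130349), array([0.7106, 0.0121, 0.7035])) [ 0.4416 -0.3543 -0.9117] [ 0.0551 -0.3686  0.0665]
[[-0.7106 -0.0167  0.7034]
 [-0.0121  0.9999  0.0115]
 [-0.7035 -0.0003 -0.7107]]
0.075 [0.6227 0.0073 0.1858] [ 0.194  -0.0159  2.0654]
0.05 [0.6049 0.007  0.1683] [ 0.694  -0.0162  2.0637]
0.016 [0.5806 0.0066 0.1445] [ 1.374  -0.0167  2.0612]
```

>>> jog_arm:
  commands:
    - [[0,0,0.69,0,0.02,0,-1],[0,0,0.69,0,0,0,-1],[0.2,-0.015,0.68,0,0,0,-1],[0.5,0,0,0,0,0,-1],[0,0,0,0,0,0,-1]]

```text
time: 7.2
ee_pos: [0.6027, 0.0067, 0.1681]
orientation: [[-0.716, -0.016, 0.698], [-0.011, 1.0, 0.011], [-0.698, 0.0, -0.716]]
ft_force: [1.0, -0.5, -0.4]
finger_gap: 0.0143
```

```bash
python3 - <<'E'
from h import *
s=env.read_state();print(s["time"],s["ee_pos"],ang(s),s["ft_force"],s["ft_torque"])
for r in (.050,.016): print(r,delta(s,tgt(45.5,r)))
s,ci,im=snap("w3")
t=cv2.cvtColor(vision.grab_frame("top"),cv2.COLOR_RGB2BGR);cv2.imwrite("pics/t3.png",t)
o=np.zeros((600,800,3),np.uint8)
o[:420,:560]=cv2.convertScaleAbs(im,alpha=1.4); o[420:600,:240]=0
o[300:600,500:800]=cv2.resize(cv2.convertScaleAbs(t[215:290,265:340],alpha=1.4),(300,300),interpolation=cv2.INTER_CUBIC)
cv2.imwrite("pics/v3.png",o)
E
```

```text
7.2 [0.6027 0.0067 0.1681] (np.float64(45.697734602443724), array([0.7156, 0.0111, 0.6984])) [ 0.972  -0.4694 -0.3509] [-0.0117 -0.4398  0.0449]
0.05 [-0.0347  0.0047  0.0267]
0.016 [0.6453 0.0035 0.0291]
```

View pics/v3.png

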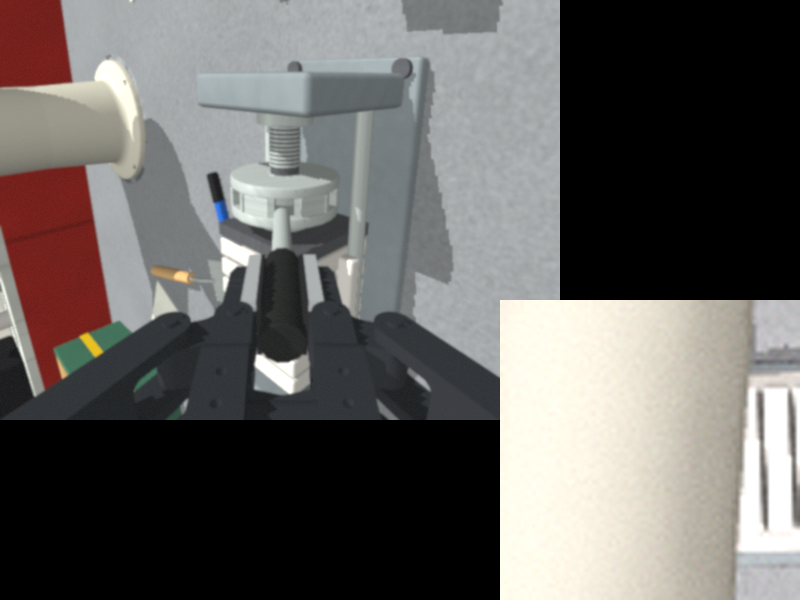

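The rod's foot at (281,212) points at the nut rim. One enlarged crop of the wrist view to check the alignment.

```bash
python3 - <<'E'
from h import *
im=cv2.imread("pics/w3.png")
cv2.imwrite("pics/w3c.png",cv2.convertScaleAbs(cv2.resize(im[155:255,222:352],None,fx=6,fy=6,interpolation=cv2.INTER_CUBIC),alpha=1.4))
d=load("w3");s=d["s"];O=s["ee_pos"];
P=[]
for a in (-14.5,45.5,105.5):
    P.append(tgt(a,.040-.076))
P.append(O+s["orientation"]@[.076,0,0])
f=lambda p:((p[:,0]-222)*6+2.5,(p[:,1]-155)*6+2.5)
print(np.array(f(proj(d["ci"],P))).T)
E
```

```text
[[ 79.2199 264.3373]
 [377.8402 322.4571]
 [675.3791 264.1121]
 [362.677  350.182 ]]
```

View pics/w3c.png

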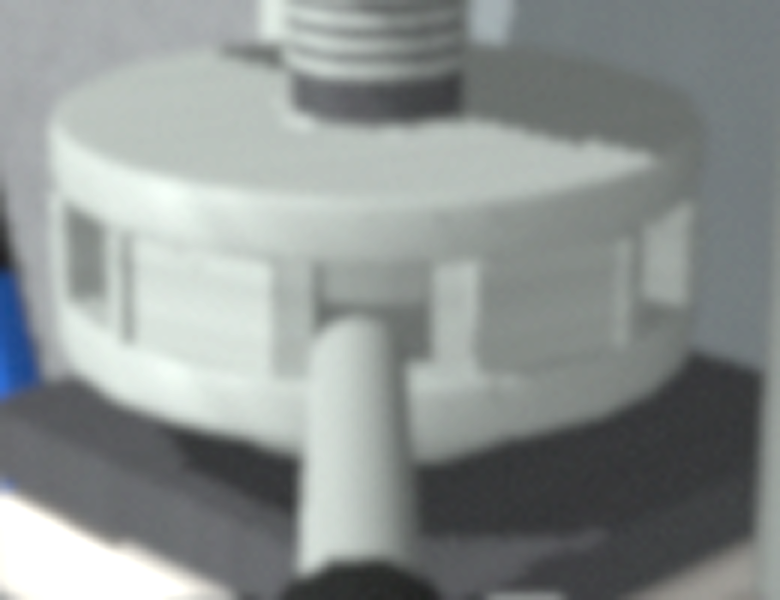

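>>> jog_arm:
  commands:
    - [[0,0.015,0.045,0,0,0,-1],[0.12,0,0,0,0,0,-1],[0.12,0,0,0,0,0,-1],[0,0,0,0,0,0,-1]]

```text
time: 7.8
ee_pos: [0.596, 0.0071, 0.1568]
orientation: [[-0.717, -0.016, 0.697], [-0.011, 1.0, 0.011], [-0.697, 0.0, -0.717]]
ft_force: [-0.1, -0.4, -1.4]
finger_gap: 0.0139
```

```bash
cat >> h.py <<'E'
def st():
    s=env.read_state();th,x=ang(s);d=s["ee_pos"]-A
    R=s["orientation"];print("t",round(s["time"],2),"th",round(th,2),"P",s["ee_pos"],"rfoot",round((d@x-.076)*1e3,1),"off z(mm)",round(d@R[:,2]*1e3,1),"y",round(d@R[:,1]*1e3,1),"F_tool",R.T@s["ft_force"],"T_tool",R.T@s["ft_torque"])
    return s
E
python3 - <<'E'
from h import *
st()
E
```

```text
t 7.8 th 45.79 P [0.596  0.0071 0.1568] rfoot 35.6 off z(mm) 1.5 y 0.5 F_tool [ 1.0692 -0.359   0.952 ] T_tool [-0.0181 -0.4081  0.0062]
```

>>> jog_arm:
  commands:
    - [[0.12,0,0,0,0,0,-1],[0.12,0,0,0,0,0,-1],[0.12,0,0,0,0,0,-1],[0,0,0,0,0,0,-1]]

```text
time: 8.3
ee_pos: [0.5831, 0.0069, 0.1442]
orientation: [[-0.717, -0.016, 0.697], [-0.011, 1.0, 0.011], [-0.697, 0.0, -0.717]]
ft_force: [-1.2, 0.3, -0.8]
finger_gap: 0.0142
```

```bash
python3 - <<'E'
from h import *
st()
E
```

```text
t 8.3 th 45.79 P [0.5831 0.0069 0.1442] rfoot 17.6 off z(mm) 1.5 y 0.5 F_tool [ 1.4294  0.3484 -0.3103] T_tool [ 0.0017 -0.1163 -0.0134]
```

>>> jog_arm:
  commands:
    - [[0.03,0,0,0,0,0,-1],[0.01,0,-0.16,0,-0.7,0,-1],[0.001,0,-0.16,0,-0.5,0,-1],[0.001,0,-0.16,0,-0.5,0,-1],[0,0,0,0,0,0,-1]]

```text
time: 8.93
ee_pos: [0.5646, 0.0066, 0.1599]
orientation: [[-0.476, -0.016, 0.879], [-0.008, 1.0, 0.014], [-0.879, -0.0, -0.476]]
ft_force: [3.1, 0.2, -0.1]
finger_gap: 0.014
```

```bash
python3 - <<'E'
from h import *
st()
E
```

```text
t 8.93 th 28.43 P [0.5646 0.0066 0.1599] rfoot 17.8 off z(mm) 5.6 y 0.4 F_tool [-1.411   0.1773  2.7351] T_tool [-0.0169 -0.8558  0.0434]
```

>>> jog_arm:
  commands:
    - [[0.002,0,-0.16,0,-0.5,0,-1],[0.002,0,-0.16,0,-0.5,0,-1],[0.002,0,-0.16,0,-0.5,0,-1],[0.002,0,-0.16,0,-0.5,0,-1],[0.002,0,-0.16,0,-0.5,0,-1]]

```text
time: 9.55
ee_pos: [0.5268, 0.0054, 0.1702]
orientation: [[-0.063, -0.016, 0.998], [-0.002, 1.0, 0.016], [-0.998, -0.001, -0.063]]
ft_force: [2.6, 0.0, -4.8]
finger_gap: 0.0142
```

```bash
python3 - <<'E'
from h import *
st()
E
```

```text
t 9.55 th 3.59 P [0.5268 0.0054 0.1702] rfoot 14.8 off z(mm) 6.1 y -0.2 F_tool [ 4.6264 -0.0143  2.9158] T_tool [-0.0429 -0.673  -0.3082]
```

>>> jog_arm:
  commands:
    - [[0.002,0,-0.16,0,-0.5,0,-1],[0.002,0,-0.16,0,-0.5,0,-1],[0.002,0,-0.16,0,-0.5,0,-1],[0.002,0,-0.16,0,-0.5,0,-1],[0,0,0,0,0,0,-1]]

```text
time: 10.18
ee_pos: [0.4939, 0.005, 0.168]
orientation: [[0.279, -0.015, 0.96], [0.004, 1.0, 0.015], [-0.96, -0.0, 0.279]]
ft_force: [0.9, -1.7, -1.4]
finger_gap: 0.0142
```

```bash
python3 - <<'E'
from h import *
print(st()["joints"])
E
```

```text
t 10.18 th -16.21 P [0.4939 0.005  0.168 ] rfoot 14.4 off z(mm) 4.3 y -0.1 F_tool [ 1.5772 -1.6858  0.45  ] T_tool [-0.0189  0.0538 -0.3971]
[-0.2883 -0.2226  2.1225  0.1005  0.9733 -0.3488]
```

>>> jog_arm:
  commands:
    - [[-0.02,0,-0.16,0,-0.5,0,-1],[-0.01,0,-0.16,0,-0.5,0,-1],[0,0,0,0,0,0,-1]]

```text
time: 10.55
ee_pos: [0.4784, 0.0047, 0.1641]
orientation: [[0.441, -0.015, 0.898], [0.006, 1.0, 0.014], [-0.898, -0.0, 0.441]]
ft_force: [0.4, -2.0, -2.2]
finger_gap: 0.0139
```

```bash
python3 - <<'E'
from h import *
st()
E
```

```text
t 10.55 th -26.14 P [0.4784 0.0047 0.1641] rfoot 15.6 off z(mm) 4.2 y -0.2 F_tool [ 2.1923 -1.984  -0.6357] T_tool [-0.0268  0.397  -0.717 ]
```

>>> jog_arm:
  commands:
    - [[0,-0.03,0.1,0,0.45,0,-1],[-0.3,0,0,0,0,0,-1],[-0.6,0,0,0,0,0,-1],[-0.4,0,0,0,0,0,-1],[0,0,0,0,0,0,-1]]

```text
time: 11.18
ee_pos: [0.4604, 0.0032, 0.2292]
orientation: [[0.372, -0.016, 0.928], [0.006, 1.0, 0.015], [-0.928, -0.0, 0.372]]
ft_force: [0.7, 0.3, -1.1]
finger_gap: 0.014
```

```bash
python3 - <<'E'
from h import *
s=st()
s,ci,im=snap("w4")
A2=A+np.array([0,-.0022,0])
print(proj(ci,[A2,tgt(-16,-.036,A2),tgt(-20,-.036,A2),tgt(40,-.036,A2),tgt(44,-.036,A2),s["ee_pos"]+.076*s["orientation"][:,0]]))
E
```

```text
t 11.18 th -21.83 P [0.4604 0.0032 0.2292] rfoot 82.9 off z(mm) 4.8 y -1.4 F_tool [1.3268 0.3108 0.2233] T_tool [0.0139 0.2879 0.0232]
[[276.1466 179.0779]
 [280.9016 193.4751]
 [277.1117 193.5576]
 [320.4939 185.3925]
 [321.7299 184.5012]
 [281.9281 212.9068]]
```

```bash
python3 - <<'E'
from h import *
im=cv2.imread("pics/w4.png")
cv2.imwrite("pics/w4c.png",cv2.convertScaleAbs(cv2.resize(im[145:240,215:345],None,fx=6,fy=6,interpolation=cv2.INTER_CUBIC),alpha=1.4))
E
```

```text
(no output)
```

View pics/w4c.png

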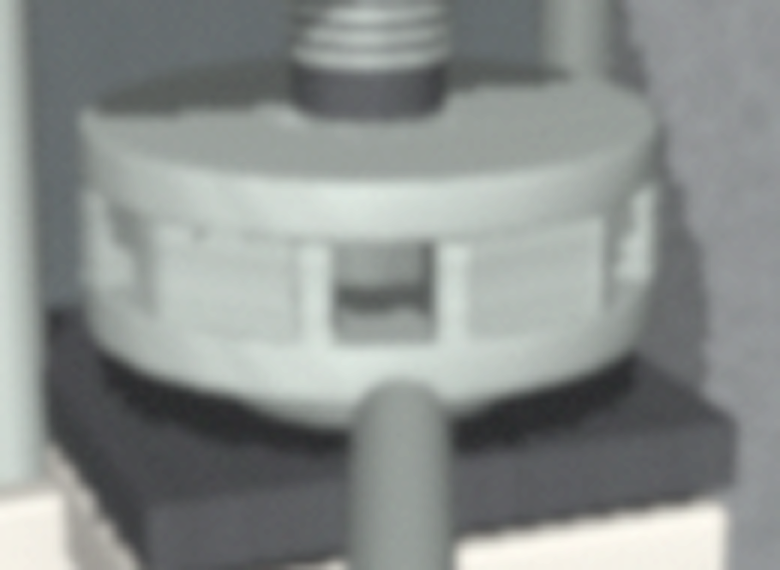

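>>> jog_arm:
  commands:
    - [[0.04,0,0.5,0,0.907,0,-1],[0.04,0,0.5,0,0.907,0,-1],[0.04,0,0.5,0,0.907,0,-1],[0.04,0,0.5,0,0.907,0,-1],[0.04,0,0.5,0,0.907,0,-1]]

```text
time: 11.85
ee_pos: [0.5827, 0.0056, 0.2235]
orientation: [[-0.405, -0.016, 0.914], [-0.007, 1.0, 0.014], [-0.914, -0.001, -0.406]]
ft_force: [1.2, -1.4, 1.0]
finger_gap: 0.0141
```

>>> jog_arm:
  commands:
    - [[0.04,0,0.5,0,0.907,0,-1],[0.04,0,0.5,0,0.907,0,-1],[0,0,0,0,0,0,-1],[0,0,0,0,0,0,-1]]

```text
time: 12.35
ee_pos: [0.6232, 0.0063, 0.1974]
orientation: [[-0.666, -0.016, 0.746], [-0.011, 1.0, 0.012], [-0.746, -0.0, -0.666]]
ft_force: [-0.6, 0.9, 0.1]
finger_gap: 0.0139
```

```bash
python3 - <<'E'
from h import *
s=st();A2=A+np.array([0,-.0021,0])
for r in (.050,.037,.0175): print(r,delta(s,tgt(41.7,r,A2)+.001*s["orientation"][:,2]))
E
```

```text
t 12.35 th 41.75 P [0.6232 0.0063 0.1974] rfoot 83.6 off z(mm) 2.6 y -0.8 F_tool [ 0.3192  0.9295 -0.4526] T_tool [ 0.0528 -0.3996  0.0018]
0.05 [ 0.6727 -0.0219 -0.0341]
0.037 [ 0.9327 -0.0222 -0.0339]
0.0175 [ 1.3227 -0.0228 -0.0335]
```

>>> jog_arm:
  commands:
    - [[0,-0.018,-0.034,0,0,0,-1],[0.6,0,0,0,0,0,-1],[0.17,0,0,0,0,0,-1],[0.16,0,0,0,0,0,-1],[0,0,0,0,0,0,-1]]

```text
time: 12.98
ee_pos: [0.5913, 0.0045, 0.1656]
orientation: [[-0.664, -0.016, 0.748], [-0.011, 1.0, 0.011], [-0.748, -0.0, -0.664]]
ft_force: [-0.2, 0.1, -1.1]
finger_gap: 0.0142
```

```bash
python3 - <<'E'
from h import *
s=st()
E
```

```text
t 12.97 th 41.6 P [0.5913 0.0045 0.1656] rfoot 38.7 off z(mm) 0.2 y -2.1 F_tool [0.9636 0.0763 0.5922] T_tool [ 0.0418 -0.4032 -0.0283]
```

>>> jog_arm:
  commands:
    - [[0,0.006,0.015,0,0,0,-1],[0.14,0,0,0,0,0,-1],[0.14,0,0,0,0,0,-1],[0.14,0,0,0,0,0,-1],[0,0,0,0,0,0,-1]]

```text
time: 13.6
ee_pos: [0.5772, 0.0048, 0.1475]
orientation: [[-0.666, -0.016, 0.746], [-0.01, 1.0, 0.012], [-0.746, 0.0, -0.666]]
ft_force: [-0.3, 0.1, -1.6]
finger_gap: 0.0143
```

```bash
python3 - <<'E'
from h import *
s=st()
E
```

```text
t 13.6 th 41.78 P [0.5772 0.0048 0.1475] rfoot 15.8 off z(mm) 1.3 y -1.6 F_tool [1.4131 0.0998 0.8347] T_tool [ 0.013  -0.4045 -0.0411]
```

>>> jog_arm:
  commands:
    - [[-0.01,0,-0.16,0,-0.7,0,-1],[0,-0.003,-0.16,0,-0.5,0,-1],[0,-0.003,-0.16,0,-0.5,0,-1]]

```text
time: 13.98
ee_pos: [0.5597, 0.0041, 0.1625]
orientation: [[-0.412, -0.016, 0.911], [-0.007, 1.0, 0.014], [-0.911, -0.0, -0.412]]
ft_force: [3.8, 0.3, -3.4]
finger_gap: 0.014
```

```bash
cat >> h.py <<'E'
def fm():
    s=st();R=s["orientation"];th=ang(s)[0];F=R.T@s["ft_force"];T=R.T@s["ft_torque"]
    print("Fn",round(F[2]+R[2,2],2),"Ty'",round(T[1]+.6*np.sin(np.radians(th)),3),"M~",round(.105*(F[2]+R[2,2]),3),"gap",s["finger_gap"])
E
python3 - <<'E'
from h import *
fm()
E
```

```text
t 13.97 th 24.31 P [0.5597 0.0041 0.1625] rfoot 17.6 off z(mm) 6.8 y -2.0 F_tool [1.5071 0.2873 4.8218] T_tool [ 0.0369 -1.1158  0.0078]
Fn 4.41 Ty' -0.869 M~ 0.463 gap 0.013951404151678866
```

>>> jog_arm:
  commands:
    - [[0,-0.003,-0.16,0,-0.5,0,-1],[0,-0.003,-0.16,0,-0.5,0,-1]]

```text
time: 14.22
ee_pos: [0.5449, 0.0035, 0.1689]
orientation: [[-0.247, -0.016, 0.969], [-0.004, 1.0, 0.015], [-0.969, -0.0, -0.247]]
ft_force: [2.5, 0.3, -2.4]
finger_gap: 0.0143
```

```bash
python3 - <<'E'
from h import *
fm()
E
```

```text
t 14.22 th 14.33 P [0.5449 0.0035 0.1689] rfoot 17.6 off z(mm) 6.9 y -2.4 F_tool [1.7549 0.2279 3.0161] T_tool [ 0.019  -0.9161  0.0821]
Fn 2.77 Ty' -0.768 M~ 0.291 gap 0.01434747268644045
```

>>> jog_arm:
  commands:
    - [[0,-0.003,-0.16,0,-0.5,0,-1],[0,-0.003,-0.16,0,-0.5,0,-1]]

```text
time: 14.48
ee_pos: [0.5292, 0.0029, 0.1727]
orientation: [[-0.076, -0.016, 0.997], [-0.002, 1.0, 0.015], [-0.997, -0.0, -0.076]]
ft_force: [3.8, 0.2, -1.2]
finger_gap: 0.014
```

```bash
python3 - <<'E'
from h import *
fm()
E
```

```text
t 14.47 th 4.33 P [0.5292 0.0029 0.1727] rfoot 17.5 off z(mm) 7.1 y -2.7 F_tool [0.8661 0.1235 3.9269] T_tool [-0.0251 -0.6319  0.075 ]
Fn 3.85 Ty' -0.587 M~ 0.404 gap 0.014001413167215012
```

```bash
cat >> h.py <<'E'
def av(n=5):
    L=[]
    for i in range(n):
        vision.grab_frame("top");s=env.read_state();R=s["orientation"];th=ang(s)[0]
        F=R.T@s["ft_force"];T=R.T@s["ft_torque"];L.append([F[2]+R[2,2],T[1]+.6*np.sin(np.radians(th)),F[0],th])
    L=np.array(L);print(L,"mean",L.mean(0));st()
E
python3 - <<'E'
from h import *
av()
E
```

```text
[[ 5.7279 -1.1247  3.3976  4.2989]
 [ 1.7908 -0.5699  1.8166  4.5094]
 [ 0.6191 -0.3001  0.6898  4.6403]
 [ 0.928  -0.1616  0.5176  4.7214]
 [-1.1257 -0.0158  0.4923  4.7647]] mean [ 1.588  -0.4344  1.3828  4.5869]
t 14.72 th 4.76 P [0.5286 0.0029 0.1723] rfoot 17.1 off z(mm) 5.8 y -2.7 F_tool [ 0.4923 -0.0071 -1.0426] T_tool [ 0.0148 -0.0656  0.0497]
```

>>> jog_arm:
  commands:
    - [[0,-0.002,-0.08,0,-0.25,0,-1]]

```text
time: 14.85
ee_pos: [0.5256, 0.0026, 0.1723]
orientation: [[-0.038, -0.016, 0.999], [-0.001, 1.0, 0.016], [-0.999, -0.0, -0.038]]
ft_force: [2.5, 0.9, -0.1]
finger_gap: 0.0142
```

>>> jog_arm:
  commands:
    - [[0,-0.002,-0.08,0,-0.25,0,-1]]

```text
time: 14.98
ee_pos: [0.5216, 0.0024, 0.1727]
orientation: [[0.007, -0.016, 1.0], [-0.0, 1.0, 0.016], [-1.0, -0.0, 0.007]]
ft_force: [1.7, 0.3, 0.0]
finger_gap: 0.0145
```

>>> jog_arm:
  commands:
    - [[0,-0.002,-0.08,0,-0.25,0,-1]]

```text
time: 15.1
ee_pos: [0.5176, 0.0023, 0.1728]
orientation: [[0.05, -0.016, 0.999], [0.001, 1.0, 0.016], [-0.999, -0.0, 0.05]]
ft_force: [2.2, 0.7, 0.1]
finger_gap: 0.014
```

>>> jog_arm:
  commands:
    - [[0,-0.002,-0.08,0,-0.25,0,-1]]

```text
time: 15.22
ee_pos: [0.5136, 0.0021, 0.1729]
orientation: [[0.094, -0.016, 0.995], [0.001, 1.0, 0.016], [-0.996, -0.0, 0.094]]
ft_force: [2.1, 0.1, 1.2]
finger_gap: 0.0145
```

```bash
python3 - <<'E'
from h import *
fm()
E
```

```text
t 15.22 th -5.4 P [0.5136 0.0021 0.1729] rfoot 16.6 off z(mm) 7.3 y -3.2 F_tool [-0.9724  0.0244  2.1974] T_tool [-0.0144 -0.3087  0.119 ]
Fn 2.29 Ty' -0.365 M~ 0.241 gap 0.014505001411351838
```

>>> jog_arm:
  commands:
    - [[0,-0.002,-0.08,0,-0.25,0,-1]]

```text
time: 15.35
ee_pos: [0.5096, 0.002, 0.1726]
orientation: [[0.137, -0.016, 0.99], [0.002, 1.0, 0.016], [-0.991, -0.0, 0.138]]
ft_force: [0.9, 0.4, 1.5]
finger_gap: 0.0143
```

>>> jog_arm:
  commands:
    - [[0,-0.002,-0.08,0,-0.25,0,-1]]

```text
time: 15.48
ee_pos: [0.5057, 0.0018, 0.1723]
orientation: [[0.181, -0.016, 0.983], [0.003, 1.0, 0.016], [-0.984, -0.0, 0.181]]
ft_force: [1.8, 1.5, 2.2]
finger_gap: 0.0141
```

>>> jog_arm:
  commands:
    - [[0,-0.002,-0.08,0,-0.25,0,-1]]

```text
time: 15.6
ee_pos: [0.5018, 0.0017, 0.1718]
orientation: [[0.224, -0.016, 0.975], [0.003, 1.0, 0.016], [-0.975, -0.0, 0.224]]
ft_force: [1.4, 1.3, 3.6]
finger_gap: 0.0141
```

>>> jog_arm:
  commands:
    - [[0,-0.002,-0.08,0,-0.25,0,-1]]

```text
time: 15.72
ee_pos: [0.498, 0.0015, 0.1711]
orientation: [[0.266, -0.016, 0.964], [0.004, 1.0, 0.015], [-0.964, -0.0, 0.266]]
ft_force: [0.9, 1.3, 3.7]
finger_gap: 0.0142
```

```bash
python3 - <<'E'
from h import *
fm()
E
```

```text
t 15.72 th -15.43 P [0.498  0.0015 0.1711] rfoot 16.4 off z(mm) 7.8 y -3.6 F_tool [-3.3372  1.303   1.8336] T_tool [-0.0222 -0.0702  0.239 ]
Fn 2.1 Ty' -0.23 M~ 0.22 gap 0.014231986413633213
```

>>> jog_arm:
  commands:
    - [[-0.02,0.004,-0.08,0,-0.25,0,-1]]

```text
time: 15.85
ee_pos: [0.4938, 0.0015, 0.1705]
orientation: [[0.308, -0.016, 0.951], [0.005, 1.0, 0.015], [-0.951, -0.0, 0.308]]
ft_force: [6.6, 0.0, -3.2]
finger_gap: 0.0141
```

>>> jog_arm:
  commands:
    - [[-0.01,0,-0.08,0,-0.25,0,-1]]

```text
time: 15.98
ee_pos: [0.4898, 0.0014, 0.1696]
orientation: [[0.349, -0.016, 0.937], [0.005, 1.0, 0.015], [-0.937, -0.0, 0.349]]
ft_force: [5.9, 0.5, -4.0]
finger_gap: 0.0143
```

>>> jog_arm:
  commands:
    - [[-0.005,0,-0.08,0,-0.25,0,-1]]

```text
time: 16.1
ee_pos: [0.486, 0.0013, 0.1684]
orientation: [[0.39, -0.016, 0.921], [0.006, 1.0, 0.015], [-0.921, -0.0, 0.39]]
ft_force: [7.3, -0.4, -4.5]
finger_gap: 0.0143
```

>>> jog_arm:
  commands:
    - [[0,0,-0.08,0,-0.25,0,-1]]

```text
time: 16.23
ee_pos: [0.4823, 0.0012, 0.1671]
orientation: [[0.43, -0.016, 0.903], [0.006, 1.0, 0.014], [-0.903, -0.0, 0.43]]
ft_force: [5.6, 0.2, -1.3]
finger_gap: 0.0141
```

```bash
python3 - <<'E'
from h import *
fm()
E
```

```text
t 16.23 th -25.45 P [0.4823 0.0012 0.1671] rfoot 16.7 off z(mm) 7.8 y -3.7 F_tool [3.6108 0.1479 4.5334] T_tool [-0.0458 -0.6702 -0.0203]
Fn 4.96 Ty' -0.928 M~ 0.521 gap 0.014082782845990386
```

>>> jog_arm:
  commands:
    - [[0,0,0.1,0,0.45,0,-1],[-0.3,0,0,0,0,0,-1],[-0.6,0,0,0,0,0,-1],[-0.4,0,0,0,0,0,-1],[0,0,0,0,0,0,-1]]

```text
time: 16.85
ee_pos: [0.4633, 0.0009, 0.2308]
orientation: [[0.357, -0.016, 0.934], [0.005, 1.0, 0.015], [-0.934, -0.001, 0.357]]
ft_force: [0.3, -0.2, -0.7]
finger_gap: 0.014
```

```bash
python3 - <<'E'
from h import *
s=st()
s,ci,im=snap("w5")
A2=A+np.array([0,-.0041,0])
f=lambda p:np.c_[(p[:,0]-215)*6+2.5,(p[:,1]-145)*6+2.5]
print(f(proj(ci,[A2]+[tgt(a,-.036,A2) for a in (-14,-18,-22,-26)]+[s["ee_pos"]+.076*s["orientation"][:,0]])))
cv2.imwrite("pics/w5c.png",cv2.convertScaleAbs(cv2.resize(im[145:240,215:345],None,fx=6,fy=6,interpolation=cv2.INTER_CUBIC),alpha=1.4))
E
```

```text
t 16.85 th -20.89 P [0.4633 0.0009 0.2308] rfoot 83.3 off z(mm) 5.4 y -3.9 F_tool [ 0.7675 -0.2479  0.0404] T_tool [ 0.0121  0.2552 -0.0279]
[[364.5082 202.0079]
 [398.3417 287.6439]
 [375.6561 288.2592]
 [352.8875 288.3971]
 [330.193  288.0565]
 [404.1897 409.9655]]
```

View pics/w5c.png

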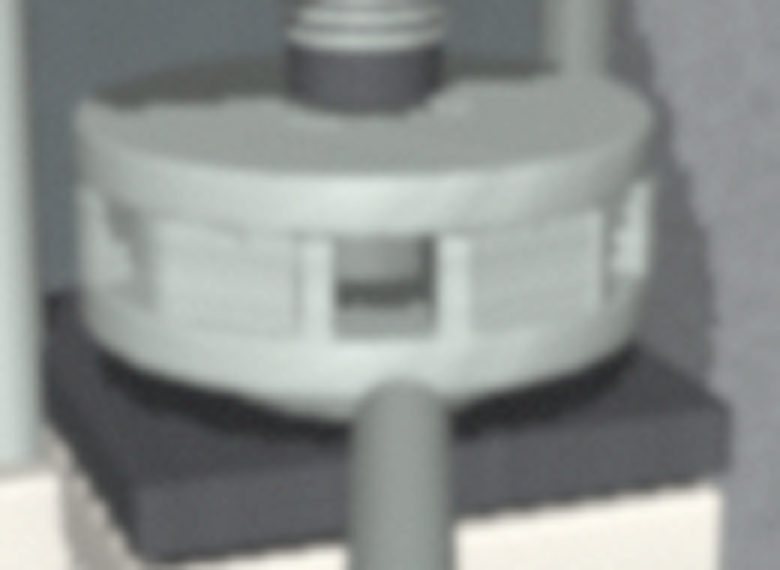

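>>> jog_arm:
  commands:
    - [[0.04,0,0.48,0,0.922,0,-1],[0.04,0,0.5,0,0.922,0,-1],[0.04,0,0.5,0,0.922,0,-1],[0.04,0,0.5,0,0.922,0,-1],[0.04,0,0.5,0,0.922,0,-1]]

```text
time: 17.52
ee_pos: [0.5848, 0.0034, 0.2224]
orientation: [[-0.433, -0.016, 0.901], [-0.007, 1.0, 0.014], [-0.902, -0.0, -0.433]]
ft_force: [1.3, 0.3, 0.8]
finger_gap: 0.0144
```

>>> jog_arm:
  commands:
    - [[0.04,0,0.5,0,0.922,0,-1],[0.04,0,0.5,0,0.922,0,-1],[0,0,0,0,0,0,-1],[0,0,0,0,0,0,-1]]

```text
time: 18.02
ee_pos: [0.6244, 0.0041, 0.1951]
orientation: [[-0.692, -0.016, 0.722], [-0.011, 1.0, 0.011], [-0.722, 0.0, -0.692]]
ft_force: [0.8, 0.1, 1.4]
finger_gap: 0.0146
```

```bash
python3 - <<'E'
from h import *
s=st();A2=A+np.array([0,-.0041,0])
for r in (.050,.037,.0175): print(r,delta(s,tgt(43.6,r,A2)+.001*s["orientation"][:,2]))
E
```

```text
t 18.02 th 43.77 P [0.6244 0.0041 0.1951] rfoot 82.8 off z(mm) -0.6 y -3.1 F_tool [-1.5766  0.1251 -0.4214] T_tool [ 0.028  -0.4298  0.0125]
0.05 [ 0.6562 -0.0171  0.024 ]
0.037 [ 0.9162 -0.0174  0.0248]
0.0175 [ 1.3062 -0.018   0.0259]
```

>>> jog_arm:
  commands:
    - [[0,-0.013,0.03,0,0,0,-1],[0.6,0,0,0,0,0,-1],[0.16,0,0,0,0,0,-1],[0.16,0,0,0,0,0,-1],[0,0,0,0,0,0,-1]]

```text
time: 18.65
ee_pos: [0.5942, 0.0027, 0.1627]
orientation: [[-0.69, -0.016, 0.724], [-0.011, 1.0, 0.011], [-0.724, -0.0, -0.69]]
ft_force: [0.5, -0.6, -0.8]
finger_gap: 0.0144
```

```bash
python3 - <<'E'
from h import *
s=st()
E
```

```text
t 18.65 th 43.62 P [0.5942 0.0027 0.1627] rfoot 38.4 off z(mm) 0.3 y -3.9 F_tool [ 0.2236 -0.5825  0.9038] T_tool [ 0.011  -0.4704 -0.063 ]
```

>>> jog_arm:
  commands:
    - [[0,0,0.014,0,0,0,-1],[0.14,0,0,0,0,0,-1],[0.14,0,0,0,0,0,-1],[0.14,0,0,0,0,0,-1],[0,0,0,0,0,0,-1]]

```text
time: 19.27
ee_pos: [0.5793, 0.0026, 0.145]
orientation: [[-0.692, -0.016, 0.721], [-0.011, 1.0, 0.011], [-0.721, 0.0, -0.692]]
ft_force: [-0.0, -0.8, -1.2]
finger_gap: 0.0144
```

```bash
python3 - <<'E'
from h import *
fm()
E
```

```text
t 19.27 th 43.82 P [0.5793 0.0026 0.145 ] rfoot 15.4 off z(mm) 1.3 y -3.7 F_tool [ 0.8848 -0.8297  0.8084] T_tool [ 0.0313 -0.4241  0.0028]
Fn 0.12 Ty' -0.009 M~ 0.012 gap 0.014379661821024316
```

>>> jog_arm:
  commands:
    - [[-0.02,0,-0.08,0,-0.35,0,-1],[0,0,-0.08,0,-0.35,0,-1]]

```text
time: 19.52
ee_pos: [0.5745, 0.0025, 0.1518]
orientation: [[-0.597, -0.016, 0.802], [-0.009, 1.0, 0.012], [-0.802, -0.0, -0.598]]
ft_force: [-1.3, -0.0, 0.7]
finger_gap: 0.014
```

>>> jog_arm:
  commands:
    - [[0,-0.0017,-0.08,0,-0.25,0,-1]]

```text
time: 19.65
ee_pos: [0.5717, 0.0023, 0.1547]
orientation: [[-0.56, -0.016, 0.828], [-0.009, 1.0, 0.013], [-0.828, -0.0, -0.56]]
ft_force: [0.9, 0.3, -1.2]
finger_gap: 0.0142
```

>>> jog_arm:
  commands:
    - [[0,-0.0017,-0.08,0,-0.25,0,-1]]

```text
time: 19.77
ee_pos: [0.5691, 0.0022, 0.1566]
orientation: [[-0.522, -0.016, 0.853], [-0.008, 1.0, 0.013], [-0.853, 0.0, -0.522]]
ft_force: [3.9, 0.4, -3.1]
finger_gap: 0.0146
```

>>> jog_arm:
  commands:
    - [[0,-0.0017,-0.08,0,-0.25,0,-1]]

```text
time: 19.9
ee_pos: [0.5664, 0.0021, 0.1585]
orientation: [[-0.482, -0.016, 0.876], [-0.008, 1.0, 0.014], [-0.876, 0.0, -0.482]]
ft_force: [5.9, 0.5, -5.1]
finger_gap: 0.0142
```

```bash
python3 - <<'E'
from h import *
fm()
E
```

```text
t 19.9 th 28.84 P [0.5664 0.0021 0.1585] rfoot 17.5 off z(mm) 7.1 y -4.1 F_tool [1.5825 0.4307 7.6433] T_tool [-0.0315 -1.721   0.0878]
Fn 7.16 Ty' -1.432 M~ 0.752 gap 0.014202878161557646
```

```bash
python3 - <<'E'
from h import *
av(5); snap("w6")
E
```

```text
[[ 7.1139 -1.6168 -2.6216 28.7001]
 [ 5.5226 -1.3223 -2.4476 28.7853]
 [ 5.0604 -1.1884 -3.0276 28.8373]
 [ 4.8373 -1.0969 -2.7236 28.8736]
 [ 4.7455 -1.0626 -3.4787 28.8943]] mean [ 5.4559 -1.2574 -2.8598 28.8181]
t 20.15 th 28.89 P [0.5669 0.002  0.1596] rfoot 18.7 off z(mm) 6.9 y -4.2 F_tool [-3.4787  0.1118  5.2288] T_tool [-0.0281 -1.3525  0.114 ]
```

```bash
python3 - <<'E'
from h import *
im=cv2.imread("pics/w6.png");d=load("w6");s=d["s"];ci=d["ci"];R=s["orientation"]
A2=A+np.array([0,-.0043,0])
x0,y0=217,150
f=lambda p:np.c_[(p[:,0]-x0)*6+2.5,(p[:,1]-y0)*6+2.5]
print("sock mouths",{a:f(proj(ci,[tgt(a-60,-.036,A2),tgt(a,-.036,A2),tgt(a+60,-.036,A2)])).round(0).tolist() for a in (32,36,40,44)})
# bar axis pts: at distances from TCP along x
print("bar",f(proj(ci,[s["ee_pos"]+R[:,0]*q for q in (.0,.02,.04,.052,.076)])).round(0).tolist())
cv2.imwrite("pics/w6c.png",cv2.convertScaleAbs(cv2.resize(im[y0:y0+98,x0:x0+130],None,fx=6,fy=6,interpolation=cv2.INTER_CUBIC),alpha=1.4))
E
```

```text
sock mouths {32: [[-0.0, 392.0], [343.0, 459.0], [667.0, 378.0]], 36: [[12.0, 400.0], [372.0, 458.0], [676.0, 369.0]], 40: [[26.0, 407.0], [401.0, 456.0], [682.0, 361.0]], 44: [[42.0, 415.0], [429.0, 453.0], [687.0, 352.0]]}
bar [[394.0, 750.0], [393.0, 624.0], [393.0, 522.0], [393.0, 470.0], [393.0, 380.0]]
```

View pics/w6c.png

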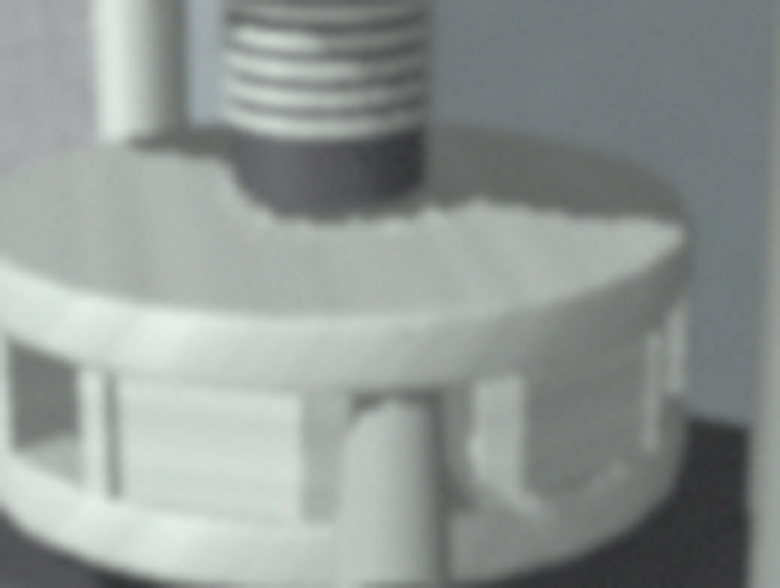

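>>> jog_arm:
  commands:
    - [[0,-0.001,-0.04,0,-0.125,0,-1],[0,-0.001,-0.04,0,-0.125,0,-1]]

```text
time: 20.45
ee_pos: [0.5637, 0.0018, 0.1607]
orientation: [[-0.443, -0.016, 0.896], [-0.007, 1.0, 0.014], [-0.896, -0.0, -0.444]]
ft_force: [7.7, 0.5, -4.1]
finger_gap: 0.0141
```

>>> jog_arm:
  commands:
    - [[0,-0.001,-0.04,0,-0.125,0,-1],[0,-0.001,-0.04,0,-0.125,0,-1]]

```text
time: 20.7
ee_pos: [0.5604, 0.0017, 0.1624]
orientation: [[-0.403, -0.016, 0.915], [-0.007, 1.0, 0.014], [-0.915, -0.0, -0.403]]
ft_force: [8.3, -0.4, -3.6]
finger_gap: 0.0141
```

```bash
python3 - <<'E'
from h import *
fm();av(4); snap("w7")
E
```

```text
t 20.7 th 23.78 P [0.5604 0.0017 0.1624] rfoot 17.7 off z(mm) 8.2 y -4.4 F_tool [-0.0545 -0.5123  9.0767] T_tool [-0.0288 -2.1003  0.1263]
Fn 8.67 Ty' -1.858 M~ 0.911 gap 0.014127048531715867
[[ 8.336  -1.8261  0.0364 23.7482]
 [ 7.4623 -1.6614 -0.3294 23.804 ]
 [ 7.412  -1.6136 -0.4165 23.8317]
 [ 7.8193 -1.6134 -0.0152 23.8459]] mean [ 7.7574 -1.6786 -0.1811 23.8074]
t 20.9 th 23.85 P [0.5601 0.0017 0.1627] rfoot 17.9 off z(mm) 7.8 y -4.4 F_tool [-0.0152 -0.1646  8.2236] T_tool [-0.0189 -1.856   0.0779]
```

```bash
cat > ang.py <<'E'
from h import *
def prof(n,yo,Ax=.515,al=np.arange(-60,125,.5)):
    im=cv2.cvtColor(cv2.imread(f"pics/{n}.png"),cv2.COLOR_BGR2GRAY).astype(np.float32);ci=load(n)["ci"];o=[]
    for dy in np.linspace(-.004,.004,5):
        A2=np.array([Ax,A[1]+yo+dy,.08])
        p=proj(ci,[tgt(a,-.036,A2) for a in al]).astype(np.float32)
        o.append(cv2.remap(im,p[:,0].reshape(1,-1),p[:,1].reshape(1,-1),cv2.INTER_LINEAR)[0])
    return al,np.mean(o,0)
if __name__=="__main__":
    for n,yo in (("w3",0),("w5",-.0041),("w6",-.0042),("w7",-.0043)):
        al,p=prof(n,yo);g=np.gradient(cv2.GaussianBlur(p.reshape(1,-1),(5,1),0)[0])
        pk=[(float(al[i]),int(g[i]*10)) for i in range(2,len(al)-2) if abs(g[i])>1.5 and abs(g[i])==max(abs(g[i-2:i+3]))]
        print(n,round(ang(load(n)["s"])[0],1),pk)
E
python3 ang.py
```

```text
w3 45.7 [(-20.5, -25), (-5.0, 42), (-1.0, -34), (2.5, 48), (28.5, -54), (35.0, -29), (37.5, 21), (46.5, -32), (54.0, 71), (61.0, -54), (90.5, -23), (95.0, 18), (110.0, -15)]
w5 -20.9 [(-59.0, 16), (-33.5, -15), (-30.5, 31), (-25.5, -87), (-7.0, 108), (-1.5, -33), (29.0, -32), (35.5, 21), (47.5, -17), (50.0, -18)]
w6 28.9 [(-25.0, -57), (-8.0, 73), (-3.5, -69), (-0.5, 65), (26.5, -56), (32.0, 17), (43.5, -51), (47.0, 28), (50.0, 59), (58.0, -54), (83.5, 16)]
w7 23.8 [(-28.0, -62), (-11.0, 75), (-6.5, -70), (-3.5, 70), (23.0, -54), (40.0, -49), (43.0, 27), (46.5, 62), (55.0, -60), (80.5, 19)]
```

```bash
python3 - <<'E'
from h import *
for n in ("w2","w3","w4","w5","w6","w7"):
    g=cv2.cvtColor(cv2.imread(f"pics/{n}.png"),cv2.COLOR_BGR2GRAY).astype(float)
    c=g[235:265,276:286].mean(1);r=[]
    print(n,"sleeve end rows",c[::2].astype(int), "bottom",g[330:375:3,276:288].mean(1).astype(int))
    for row in (225,240,245,255,275,300):
        l=g[row,255:310];gr=np.gradient(cv2.GaussianBlur(l.reshape(1,-1),(5,1),0)[0]);i=np.argsort(-abs(gr))[:4];r.append((row,sorted([(int(k)+255,int(gr[k])) for k in i])))
    print(r)
ci=load("w7")["ci"];s=load("w7")["s"]
print([ (q,proj(ci,[s["ee_pos"]+q*s["orientation"][:,0]]).round(1).tolist()) for q in (.012,.020,.03,.05)])
E
```

```text
w2 sleeve end rows [106 106 106 107 107 106  88  40  25  26  26  25  26  26  25] bottom [ 31  32  31  31  31  31  31  31  31  31  29 129 152 152 152]
[(225, [(273, -16), (289, 17), (290, 23), (291, 19)]), (240, [(272, -18), (290, 20), (291, 25), (292, 19)]), (245, [(272, -15), (290, 15), (291, 22), (292, 21)]), (255, [(295, 15), (296, 15), (299, -12), (303, 13)]), (275, [(258, -16), (259, -18), (304, 15), (305, 18)]), (300, [(256, -12), (257, -14), (307, 16), (308, 13)])]
w3 sleeve end rows [137 136 136 136 137 136 113  52  34  33  33  33  32  33  32] bottom [ 31  30  29  28  27  27  27  28  27  27  35 166 188 185 190]
[(225, [(285, -8), (286, -9), (290, 10), (291, 7)]), (240, [(270, 16), (271, 25), (272, 25), (273, 16)]), (245, [(270, 14), (271, 21), (272, 21), (273, 13)]), (255, [(260, -17), (261, -19), (302, 16), (303, 18)]), (275, [(258, -19), (259, -21), (304, 19), (305, 22)]), (300, [(256, -13), (257, -16), (307, 17), (308, 14)])]
w4 sleeve end rows [107 107 107 107 107 107  89  40  25  26  25  26  25  25  26] bottom [34 34 34 34 33 33 33 33 33 32 33 57 73 77 77]
[(225, [(273, 
[... 1124 characters left out ...]
303, 17)]), (275, [(258, -17), (259, -20), (304, 17), (305, 20)]), (300, [(256, -13), (257, -15), (307, 18), (308, 14)])]
w7 sleeve end rows [124 124 124 124 124 123 102  46  30  30  29  30  30  29  29] bottom [ 33  33  33  32  31  29  27  26  26  26  33 158 184 171 153]
[(225, [(293, 8), (294, 10), (295, 10), (304, -9)]), (240, [(286, -6), (287, -7), (288, -7), (292, 6)]), (245, [(286, -5), (287, -6), (288, -7), (289, -5)]), (255, [(261, -17), (262, -14), (302, 16), (303, 17)]), (275, [(258, -17), (259, -19), (304, 17), (305, 20)]), (300, [(256, -13), (257, -15), (307, 17), (308, 14)])]
[(0.012, [[282.2, 261.5]]), (0.02, [[282.1, 253.6]]), (0.03, [[282.1, 244.7]]), (0.05, [[282.1, 229.2]])]
```

>>> jog_arm:
  commands:
    - [[0,0.04,0,0,0,0,-1],[0,0.04,0,0,0,0,-1],[0,0,0,0,0,0,-1],[0,0,0,0,0,0,-1]]

```text
time: 21.45
ee_pos: [0.5601, 0.0034, 0.1627]
orientation: [[-0.405, -0.016, 0.914], [-0.011, 1.0, 0.013], [-0.914, -0.005, -0.405]]
ft_force: [6.7, -6.3, -2.8]
finger_gap: 0.0142
```

```bash
cat >> h.py <<'E'
def avt(n=5):
    L=[]
    for i in range(n):
        vision.grab_frame("top");s=env.read_state();R=s["orientation"];L.append(np.r_[R.T@s["ft_force"],R.T@s["ft_torque"]])
    L=np.array(L);print("F,T tool mean",L.mean(0),"sd",L.std(0));st();return L.mean(0)
E
python3 - <<'E'
from h import *
avt(6)
E
```

```text
F,T tool mean [ 0.002  -6.2602  7.0147 -0.0342 -1.7329 -1.3906] sd [0.6456 0.37   0.4128 0.0178 0.0204 0.0339]
t 21.75 th 23.87 P [0.5601 0.0035 0.1627] rfoot 17.9 off z(mm) 7.8 y -3.0 F_tool [-0.4483 -5.9628  7.284 ] T_tool [-0.0308 -1.7025 -1.3716]
```

>>> jog_arm:
  commands:
    - [[0,-0.05,0,0,0,0,-1],[0,-0.05,0,0,0,0,-1],[0,-0.06,0,0,0,0,-1],[0,0,0,0,0,0,-1],[0,0,0,0,0,0,-1]]

```text
time: 22.38
ee_pos: [0.5601, -0.0001, 0.1627]
orientation: [[-0.405, -0.016, 0.914], [-0.002, 1.0, 0.016], [-0.914, 0.004, -0.405]]
ft_force: [7.6, 7.6, -1.4]
finger_gap: 0.0143
```

```bash
python3 - <<'E'
from h import *
avt(6)
E
```

```text
F,T tool mean [-1.3714  7.1038  7.2259  0.0237 -1.7401  1.5307] sd [0.48   0.3663 0.7149 0.0201 0.0253 0.0301]
t 22.68 th 23.88 P [ 0.5601 -0.0001  0.1627] rfoot 17.9 off z(mm) 7.7 y -5.8 F_tool [-1.1576  7.3971  7.9424] T_tool [ 0.0394 -1.7401  1.4881]
```

>>> jog_arm:
  commands:
    - [[0,0.04,0,0,0,0,-1],[0,0.04,0,0,0,0,-1],[0,0,0,0,0,0,-1]]

```text
time: 23.05
ee_pos: [0.5601, 0.0016, 0.1627]
orientation: [[-0.405, -0.016, 0.914], [-0.007, 1.0, 0.014], [-0.914, -0.001, -0.405]]
ft_force: [7.1, 0.6, -2.7]
finger_gap: 0.014
```

```bash
python3 - <<'E'
from h import *
avt(4)
E
```

```text
F,T tool mean [-0.9305 -0.0521  6.9096 -0.0347 -1.7235  0.0243] sd [0.304  0.4674 0.6372 0.0375 0.0174 0.0136]
t 23.25 th 23.87 P [0.5601 0.0015 0.1628] rfoot 17.9 off z(mm) 7.7 y -4.6 F_tool [-1.24   -0.8416  6.117 ] T_tool [-0.0272 -1.6937  0.0425]
```

>>> jog_arm:
  commands:
    - [[0,0,0.02,0,0,0,-1],[0.01,0,0.15,0,0.8,0,-1],[0.01,0,0.15,0,0.8,0,-1],[0,0,0,0,0,0,-1],[0,0,0,0,0,0,-1]]

```text
time: 23.88
ee_pos: [0.5719, 0.002, 0.1527]
orientation: [[-0.645, -0.016, 0.764], [-0.01, 1.0, 0.012], [-0.764, 0.0, -0.645]]
ft_force: [2.7, 1.1, -6.4]
finger_gap: 0.0139
```

```bash
python3 - <<'E'
from h import *
fm(); snap("w8")
import ang as a
al,p=a.prof("w8",-.0043);g=np.gradient(cv2.GaussianBlur(p.reshape(1,-1),(5,1),0)[0])
print([(float(al[i]),int(g[i]*10)) for i in range(2,len(al)-2) if abs(g[i])>1.5 and abs(g[i])==max(abs(g[i-2:i+3]))])
E
```

```text
t 23.88 th 40.17 P [0.5719 0.002  0.1527] rfoot 16.3 off z(mm) -3.5 y -4.3 F_tool [3.1627 1.0982 6.2156] T_tool [ 0.077  -1.6176  0.0206]
Fn 5.57 Ty' -1.231 M~ 0.585 gap 0.01393076280366449
[(-27.0, -22), (-14.5, 36), (-10.0, -31), (-6.5, 58), (20.0, -54), (26.0, -70), (28.5, 89), (39.5, -57), (45.0, 93), (52.0, -64), (78.5, 22), (82.0, -34), (86.0, 21), (103.0, -19)]
```

```bash
python3 - <<'E'
from h import *
s=st();A2=A+np.array([0,-.0043,0])
z=np.array([np.cos(np.radians(36.7)),0,-np.sin(np.radians(36.7))])
for r in (.018,.015): print(r,delta(s,tgt(36.7,r,A2)+.0008*z))
E
```

```text
t 23.93 th 40.1 P [0.5719 0.002  0.1531] rfoot 16.6 off z(mm) -3.6 y -4.3 F_tool [3.0801 0.0535 5.7482] T_tool [ 0.0159 -1.7638 -0.0321]
0.018 [-0.0257  0.0026 -0.0243]
0.015 [ 0.0342  0.0025 -0.0208]
```

>>> jog_arm:
  commands:
    - [[0,0,0.02,0,-0.34,0,-1],[0,0,0,0,0,0,-1],[0,0,0,0,0,0,-1]]

```text
time: 24.3
ee_pos: [0.5719, 0.002, 0.154]
orientation: [[-0.6, -0.016, 0.8], [-0.009, 1.0, 0.012], [-0.8, -0.0, -0.6]]
ft_force: [0.6, 0.0, -1.5]
finger_gap: 0.0141
```

```bash
python3 - <<'E'
from h import *
fm();s=env.read_state();A2=A+np.array([0,-.0043,0])
z=np.array([np.cos(np.radians(36.7)),0,-np.sin(np.radians(36.7))])
for r in (.018,.015): print(r,delta(s,tgt(36.7,r,A2)+.0008*z))
E
```

```text
t 24.3 th 36.85 P [0.5719 0.002  0.154 ] rfoot 17.3 off z(mm) 1.1 y -4.3 F_tool [0.8251 0.0259 1.382 ] T_tool [-0.0458 -0.3626 -0.0078]
Fn 0.78 Ty' -0.003 M~ 0.082 gap 0.014093082561431573
0.018 [-0.0138  0.0027 -0.012 ]
0.015 [ 0.0462  0.0026 -0.0118]
```

>>> jog_arm:
  commands:
    - [[0.05,0,-0.006,0,0,0,-1],[0,0,0,0,0,0,-1]]

```text
time: 24.55
ee_pos: [0.5702, 0.002, 0.1512]
orientation: [[-0.6, -0.016, 0.8], [-0.009, 1.0, 0.013], [-0.8, 0.0, -0.6]]
ft_force: [-0.4, -0.5, -0.6]
finger_gap: 0.014
```

>>> jog_arm:
  commands:
    - [[0.005,0,-0.077,0,-0.35,0,-1],[0.005,0,-0.077,0,-0.35,0,-1]]

```text
time: 24.8
ee_pos: [0.5635, 0.0018, 0.1558]
orientation: [[-0.497, -0.016, 0.868], [-0.008, 1.0, 0.014], [-0.868, -0.0, -0.497]]
ft_force: [-0.8, -0.7, 3.2]
finger_gap: 0.0138
```

```bash
python3 - <<'E'
from h import *
fm()
E
```

```text
t 24.8 th 29.81 P [0.5635 0.0018 0.1558] rfoot 13.9 off z(mm) 4.4 y -4.3 F_tool [-2.3645 -0.6654 -2.2652] T_tool [ 0.0266  0.3755 -0.0149]
Fn -2.76 Ty' 0.674 M~ -0.29 gap 0.013831674080499538
```

>>> jog_arm:
  commands:
    - [[0.001,-0.0017,-0.079,0,-0.25,0,-1]]

```text
time: 24.92
ee_pos: [0.5604, 0.0017, 0.1578]
orientation: [[-0.457, -0.016, 0.889], [-0.007, 1.0, 0.014], [-0.889, -0.0, -0.457]]
ft_force: [1.5, 0.6, 0.8]
finger_gap: 0.0141
```

>>> jog_arm:
  commands:
    - [[0.001,-0.0017,-0.079,0,-0.25,0,-1]]

```text
time: 25.05
ee_pos: [0.5576, 0.0016, 0.1593]
orientation: [[-0.416, -0.016, 0.909], [-0.006, 1.0, 0.014], [-0.909, 0.0, -0.416]]
ft_force: [3.5, 0.7, -1.9]
finger_gap: 0.0139
```

```bash
python3 - <<'E'
from h import *
fm()
E
```

```text
t 25.05 th 24.6 P [0.5576 0.0016 0.1593] rfoot 13.8 off z(mm) 5.7 y -4.4 F_tool [0.2283 0.6764 3.9719] T_tool [ 0.0328 -1.0023  0.1097]
Fn 3.56 Ty' -0.753 M~ 0.373 gap 0.013876144840560508
```

>>> jog_arm:
  commands:
    - [[0.001,-0.0017,-0.079,0,-0.25,0,-1]]

```text
time: 25.18
ee_pos: [0.5547, 0.0015, 0.1608]
orientation: [[-0.374, -0.016, 0.927], [-0.006, 1.0, 0.015], [-0.927, 0.0, -0.374]]
ft_force: [5.3, 1.5, -2.9]
finger_gap: 0.0144
```

>>> jog_arm:
  commands:
    - [[0.001,-0.0017,-0.079,0,-0.25,0,-1]]

```text
time: 25.3
ee_pos: [0.5514, 0.0014, 0.1623]
orientation: [[-0.333, -0.016, 0.943], [-0.005, 1.0, 0.015], [-0.943, 0.0, -0.333]]
ft_force: [6.7, 1.1, -2.3]
finger_gap: 0.0139
```

```bash
cat >> h.py <<'E'
def mm(n=4,img=None):
    m=avt(n);th=np.radians(ang(env.read_state())[0]);Fn=m[2]-np.sin(th)*1.0;Ty=m[4]+.6*np.sin(th)
    print("Fn",round(Fn,2),"Ty'",round(Ty,3),"M",[round(Ty+X*Fn,3) for X in (.245,.258)],"l",round(.258+Ty/Fn,3))
    if img:
        import ang as a
        s,_,_=snap(img);y=float((s["ee_pos"]-A)@s["orientation"][:,1])
        al,p=a.prof(img,-.0045);g=np.gradient(cv2.GaussianBlur(p.reshape(1,-1),(5,1),0)[0])
        print([(float(al[i]),int(g[i]*10)) for i in range(2,len(al)-2) if abs(g[i])>2 and abs(g[i])==max(abs(g[i-2:i+3]))])
E
python3 - <<'E'
from h import *
fm();mm(4,"w9")
E
```

```text
t 25.3 th 19.44 P [0.5514 0.0014 0.1623] rfoot 13.7 off z(mm) 6.8 y -4.5 F_tool [-0.0354  0.9448  7.1219] T_tool [ 0.0523 -1.3522  0.108 ]
Fn 6.79 Ty' -1.152 M~ 0.713 gap 0.0138881888096469
F,T tool mean [-2.7147  0.4345  4.8728  0.0252 -1.058   0.1357] sd [0.9906 0.5871 1.0513 0.0122 0.2391 0.0243]
t 25.5 th 19.6 P [0.551  0.0014 0.1632] rfoot 14.4 off z(mm) 5.9 y -4.6 F_tool [-2.9967 -0.4939  3.4678] T_tool [ 0.0244 -0.812   0.1604]
Fn 4.54 Ty' -0.857 M [np.float64(0.255), np.float64(0.314)] l 0.069
[(-36.0, -48), (-18.5, 64), (-14.0, -58), (-11.5, 72), (15.0, -59), (32.5, -49), (39.5, 67), (47.5, -68), (73.0, 31), (78.5, -22)]
```

>>> jog_arm:
  commands:
    - [[0,-0.0017,-0.079,0,-0.25,0,-1]]

```text
time: 25.68
ee_pos: [0.5479, 0.0011, 0.1638]
orientation: [[-0.293, -0.016, 0.956], [-0.005, 1.0, 0.015], [-0.956, -0.0, -0.293]]
ft_force: [7.0, 0.5, 0.0]
finger_gap: 0.0142
```

>>> jog_arm:
  commands:
    - [[0,-0.0017,-0.079,0,-0.25,0,-1]]

```text
time: 25.8
ee_pos: [0.5443, 0.001, 0.165]
orientation: [[-0.25, -0.016, 0.968], [-0.004, 1.0, 0.015], [-0.968, -0.0, -0.25]]
ft_force: [7.7, 1.4, -0.6]
finger_gap: 0.0143
```

```bash
python3 - <<'E'
from h import *
fm();mm(5,"w10")
E
```

```text
t 25.8 th 14.45 P [0.5443 0.001  0.165 ] rfoot 13.6 off z(mm) 7.1 y -4.9 F_tool [-1.3035  1.2809  7.6136] T_tool [-0.0393 -1.5915  0.1525]
Fn 7.36 Ty' -1.442 M~ 0.773 gap 0.014339930306713334
F,T tool mean [-3.0254  0.9606  5.2013  0.0144 -1.1581  0.1784] sd [0.951  0.5406 1.0577 0.0337 0.2397 0.041 ]
t 26.05 th 14.64 P [0.5435 0.001  0.1655] rfoot 13.9 off z(mm) 5.9 y -4.8 F_tool [-4.6875  1.4003  4.6211] T_tool [-0.0337 -0.9404  0.2041]
Fn 4.95 Ty' -1.006 M [np.float64(0.206), np.float64(0.27)] l 0.055
[(-40.5, -42), (-23.5, 60), (-19.0, -54), (-16.0, 70), (10.5, -61), (27.5, -47), (34.5, 68), (42.5, -65), (68.0, 49), (73.5, -38)]
```

>>> jog_arm:
  commands:
    - [[-0.004,0.002,-0.079,0,-0.25,0,-1]]

```text
time: 26.22
ee_pos: [0.5404, 0.0009, 0.1662]
orientation: [[-0.209, -0.016, 0.978], [-0.003, 1.0, 0.015], [-0.978, -0.0, -0.209]]
ft_force: [8.2, -0.4, 0.2]
finger_gap: 0.0142
```

```bash
python3 -c "
from h import *
fm()"
```

```text
t 26.23 th 12.05 P [0.5404 0.0009 0.1662] rfoot 13.6 off z(mm) 6.8 y -4.9 F_tool [-1.9015 -0.5729  7.9476] T_tool [-0.0017 -1.4586  0.0395]
Fn 7.74 Ty' -1.333 M~ 0.813 gap 0.0141917805792244
```

>>> jog_arm:
  commands:
    - [[-0.004,0,-0.079,0,-0.25,0,-1]]

```text
time: 26.35
ee_pos: [0.5367, 0.0008, 0.1672]
orientation: [[-0.164, -0.016, 0.986], [-0.003, 1.0, 0.015], [-0.986, -0.0, -0.164]]
ft_force: [8.2, -0.0, -2.6]
finger_gap: 0.014
```

```bash
python3 -c "
from h import *
fm()"
```

```text
t 26.35 th 9.46 P [0.5367 0.0008 0.1672] rfoot 13.6 off z(mm) 7.0 y -4.9 F_tool [ 1.2029 -0.129   8.5378] T_tool [-0.0251 -1.6919  0.0937]
Fn 8.37 Ty' -1.593 M~ 0.879 gap 0.014026990453569343
```

>>> jog_arm:
  commands:
    - [[-0.004,0,-0.079,0,-0.25,0,-1]]

```text
time: 26.48
ee_pos: [0.5329, 0.0007, 0.1681]
orientation: [[-0.121, -0.016, 0.993], [-0.002, 1.0, 0.015], [-0.993, -0.0, -0.121]]
ft_force: [9.6, -0.2, -3.8]
finger_gap: 0.0137
```

```bash
python3 -c "
from h import *
fm();mm(5,'w11')"
```

```text
t 26.48 th 6.93 P [0.5329 0.0007 0.1681] rfoot 13.6 off z(mm) 7.1 y -5.0 F_tool [ 2.6442 -0.3019 10.0132] T_tool [ 0.0185 -1.8743  0.0279]
Fn 9.89 Ty' -1.802 M~ 1.039 gap 0.013704399112829594
F,T tool mean [ 0.1219 -0.0819  6.8616 -0.0031 -1.353   0.0048] sd [1.0354 0.3083 1.4396 0.0178 0.2591 0.0448]
t 26.73 th 7.13 P [0.532  0.0007 0.1684] rfoot 13.8 off z(mm) 5.9 y -5.0 F_tool [-0.7391  0.338   6.1361] T_tool [-0.0082 -1.0761 -0.0492]
Fn 6.74 Ty' -1.278 M [np.float64(0.372), np.float64(0.46)] l 0.068
[(-48.0, -35), (-30.5, 55), (-26.5, -43), (-23.5, 68), (3.0, -65), (8.5, -31), (20.5, -45), (27.5, 65), (35.0, -62), (60.5, 43), (66.0, -40)]
```

>>> jog_arm:
  commands:
    - [[0,0,-0.04,0,-0.125,0,-1],[0,0,-0.04,0,-0.125,0,-1]]

```text
time: 27.02
ee_pos: [0.5288, 0.0006, 0.1689]
orientation: [[-0.079, -0.016, 0.997], [-0.002, 1.0, 0.016], [-0.997, -0.001, -0.079]]
ft_force: [9.7, 0.8, -1.7]
finger_gap: 0.0143
```

```bash
python3 -c "
from h import *
fm()"
```

```text
t 27.02 th 4.5 P [0.5288 0.0006 0.1689] rfoot 13.7 off z(mm) 6.7 y -5.1 F_tool [0.9134 0.6814 9.792 ] T_tool [ 0.0112 -1.6279  0.0319]
Fn 9.71 Ty' -1.581 M~ 1.02 gap 0.014304039733495408
```

>>> jog_arm:
  commands:
    - [[0,0,-0.04,0,-0.125,0,-1],[0,0,-0.04,0,-0.125,0,-1]]

```text
time: 27.28
ee_pos: [0.5251, 0.0005, 0.1693]
orientation: [[-0.034, -0.015, 0.999], [-0.001, 1.0, 0.015], [-0.999, -0.001, -0.034]]
ft_force: [9.1, 0.3, -1.9]
finger_gap: 0.0145
```

```bash
python3 -c "
from h import *
fm();mm(5,'w12')"
```

```text
t 27.27 th 1.95 P [0.5251 0.0005 0.1693] rfoot 13.6 off z(mm) 7.0 y -5.1 F_tool [1.5733 0.17   9.1596] T_tool [-0.0166 -1.6694  0.0009]
Fn 9.13 Ty' -1.649 M~ 0.958 gap 0.01446237205133938
F,T tool mean [ 0.6763 -0.0596  9.001  -0.0149 -1.5636  0.0167] sd [0.7318 0.2998 0.8298 0.026  0.1108 0.0138]
t 27.52 th 2.04 P [0.5248 0.0005 0.1694] rfoot 13.7 off z(mm) 6.5 y -5.2 F_tool [1.2239 0.1454 8.2053] T_tool [ 0.0304 -1.4372  0.0056]
Fn 8.97 Ty' -1.542 M [np.float64(0.654), np.float64(0.771)] l 0.086
[(-51.5, -34), (-34.5, 53), (-30.0, -41), (-27.5, 64), (-0.5, -61), (4.5, -35), (16.5, -46), (24.5, 63), (31.5, -62), (57.0, 44), (62.0, -37)]
```

>>> jog_arm:
  commands:
    - [[0,0,0.05,0,0.1,0,-1],[0,0,0.1,0,0.5,0,-1],[0,0,0.08,0,0.4,0,-1],[0,0,0,0,0,0,-1]]

```text
time: 28.08
ee_pos: [0.5352, 0.0007, 0.1676]
orientation: [[-0.214, -0.016, 0.977], [-0.004, 1.0, 0.015], [-0.977, -0.0, -0.214]]
ft_force: [2.9, 0.1, 2.3]
finger_gap: 0.0143
```

```bash
python3 -c "
from h import *
fm();mm(3,'w13')"
```

```text
t 28.07 th 12.33 P [0.5352 0.0007 0.1676] rfoot 13.9 off z(mm) 0.9 y -5.0 F_tool [-2.8744  0.0975  2.3693] T_tool [-0.0072 -0.6681 -0.0185]
Fn 2.16 Ty' -0.54 M~ 0.226 gap 0.01425004708874655
F,T tool mean [-2.2632 -0.2332  4.5154 -0.0301 -1.0483 -0.1219] sd [0.2063 0.1915 0.8517 0.0194 0.1391 0.0089]
t 28.23 th 12.17 P [0.5347 0.0008 0.1678] rfoot 13.9 off z(mm) 0.7 y -4.9 F_tool [-2.5236 -0.2017  5.5464] T_tool [-0.0306 -1.2105 -0.1322]
Fn 4.3 Ty' -0.922 M [np.float64(0.133), np.float64(0.189)] l 0.044
[(-34.0, 32), (-30.0, -25), (-27.0, 51), (0.0, -55), (2.0, 22), (6.0, -40), (18.0, -49), (25.0, 114), (32.0, -61), (58.0, 51), (62.0, -69)]
```

>>> jog_arm:
  commands:
    - [[0,0,0.05,0,0,0,-1],[-0.02,0,0.06,0,0.35,0,-1],[0,0,0,0,0,0,-1]]

```text
time: 28.65
ee_pos: [0.5389, 0.0012, 0.1668]
orientation: [[-0.276, -0.016, 0.961], [-0.004, 1.0, 0.015], [-0.961, 0.0, -0.276]]
ft_force: [0.7, -0.2, 1.9]
finger_gap: 0.0142
```

```bash
python3 -c "
from h import *
fm()"
```

```text
t 28.65 th 15.99 P [0.5389 0.0012 0.1668] rfoot 14.0 off z(mm) -1.0 y -4.5 F_tool [-1.9835 -0.2069  0.2049] T_tool [-0.011  -0.0941 -0.0166]
Fn -0.07 Ty' 0.071 M~ -0.007 gap 0.01418506190486632
```

>>> jog_arm:
  commands:
    - [[-0.3,0,0.01,0,0,0,-1],[-0.6,0,0,0,0,0,-1],[-0.8,0,0,0,-0.4,0,-1],[0,0,0,0,-0.8,0,-1],[0,0,0,0.1,-0.4,0,-1]]

```text
time: 29.28
ee_pos: [0.5628, 0.0016, 0.2507]
orientation: [[0.007, 0.002, 1.0], [-0.001, 1.0, -0.002], [-1.0, -0.001, 0.007]]
ft_force: [0.3, 0.1, -0.5]
finger_gap: 0.0141
```

```bash
python3 -c "
from h import *
s=st();print(s['orientation']);print(delta(s,np.array([.5170,.3437,.25])))
snap('w14')
import ang as a
for yo in (-.005,):
  al,p=a.prof('w14',yo);g=np.gradient(cv2.GaussianBlur(p.reshape(1,-1),(5,1),0)[0])
  print([(float(al[i]),int(g[i]*10)) for i in range(2,len(al)-2) if abs(g[i])>2 and abs(g[i])==max(abs(g[i-2:i+3]))])
"
```

```text
t 29.27 th -0.4 P [0.5628 0.0016 0.2507] rfoot 94.3 off z(mm) 48.9 y -3.8 F_tool [0.4748 0.0888 0.3065] T_tool [-0.053  -0.0029  0.0183]
[[ 0.0069  0.0021  1.    ]
 [-0.0009  1.     -0.0021]
 [-1.     -0.0009  0.0069]]
[ 0.0014  6.8398 -0.9297]
[(-50.5, -26), (-34.0, 40), (-26.5, 43), (-0.5, -45), (7.0, -73), (25.0, 57), (32.0, -48), (57.5, 34), (62.0, -31)]
```

>>> jog_arm:
  commands:
    - [[0,0.98,-0.133,0,0.04,0,-1],[0,0.98,-0.133,0,0,0,-1],[0,0.98,-0.133,0,0,0,-1],[0,0.98,-0.133,0,0,0,-1],[0,0.98,-0.133,0,0,0,-1]]

```text
time: 29.95
ee_pos: [0.5296, 0.2479, 0.2492]
orientation: [[-0.006, 0.002, 1.0], [-0.001, 1.0, -0.002], [-1.0, -0.001, -0.006]]
ft_force: [1.5, -0.8, -1.3]
finger_gap: 0.0141
```

>>> jog_arm:
  commands:
    - [[0,0.97,-0.133,0,0,0,-1],[0,0.97,-0.132,0,0,0,-1],[0,0,0,0,0,0,-1],[0,0,0,0,0,0,-1],[0,0,0,0,0,0,-1]]

```text
time: 30.58
ee_pos: [0.5177, 0.3424, 0.249]
orientation: [[-0.004, 0.003, 1.0], [-0.001, 1.0, -0.003], [-1.0, -0.001, -0.004]]
ft_force: [-0.5, -0.1, -1.0]
finger_gap: 0.0142
```

```bash
python3 -c "
from h import *
s=st();print(s['orientation']);print(delta(s,np.array([.5170,.3437,.127])))
"
```

```text
t 30.57 th 0.25 P [0.5177 0.3424 0.249 ] rfoot 93.4 off z(mm) 0.9 y 336.8 F_tool [ 1.0477 -0.0905 -0.4757] T_tool [-0.0036 -0.0271  0.0412]
[[-0.0044  0.0032  1.    ]
 [-0.0011  1.     -0.0032]
 [-1.     -0.0011 -0.0044]]
[ 2.4399  0.0295 -0.0037]
```

>>> jog_arm:
  commands:
    - [[0.9,0.03,0,0,0,0,-1],[0.9,0,0,0,0,0,-1],[0.6,0,0,0,0,0,-1],[0.2,0,0,0,0,0,-1],[0,0,0,0,0,0,-1]]

```text
time: 31.2
ee_pos: [0.5173, 0.3444, 0.1192]
orientation: [[-0.004, 0.003, 1.0], [-0.001, 1.0, -0.003], [-1.0, -0.001, -0.004]]
ft_force: [-0.1, 0.4, -0.9]
finger_gap: 0.0139
```

```bash
python3 -c "
from h import *
s=st();print(delta(s,np.array([.5170,.3437,.0865])))
"
```

```text
t 31.2 th 0.24 P [0.5173 0.3444 0.1192] rfoot -36.6 off z(mm) 1.2 y 339.0 F_tool [ 0.9322  0.4062 -0.1161] T_tool [0.0075 0.0118 0.0073]
[ 0.6542 -0.0133 -0.0023]
```

>>> jog_arm:
  commands:
    - [[0.15,-0.012,0,0,0,0,-1],[0.2,0,0,0,0,0,-1],[0.18,0,0,0,0,0,-1],[0.09,0,0,0,0,0,-1],[0,0,0,0,0,0,-1]]

```text
time: 31.82
ee_pos: [0.5165, 0.3443, 0.0873]
orientation: [[-0.005, 0.002, 1.0], [-0.001, 1.0, -0.002], [-1.0, -0.001, -0.005]]
ft_force: [-0.6, -0.9, -0.8]
finger_gap: 0.0141
```

```bash
python3 -c "
from h import *
s=st()
"
```

```text
t 31.82 th 0.28 P [0.5165 0.3443 0.0873] rfoot -68.4 off z(mm) 0.9 y 338.9 F_tool [ 0.8459 -0.8981 -0.5944] T_tool [-0.0653 -0.0233  0.029 ]
```

>>> jog_arm:
  commands:
    - [[0.025,0,0,0,0,0,-1],[0,0,0,0,0,0,-1],[0,0,0,0,0,0,-0.5],[0,0,0,0,0,0,0],[0,0,0,0,0,0,0.5]]

```text
time: 32.45
ee_pos: [0.517, 0.3444, 0.0869]
orientation: [[-0.004, 0.002, 1.0], [-0.0, 1.0, -0.002], [-1.0, -0.0, -0.004]]
ft_force: [-0.1, 0.2, 0.4]
finger_gap: 0.0568
```

>>> jog_arm:
  commands:
    - [[0,0,0,0,0,0,1],[0,0,0,0,0,0,1],[0,0,0,0,0,0,1],[0,0,0,0,0,0,1],[0,0,0,0,0,0,1]]

```text
time: 33.08
ee_pos: [0.5168, 0.3443, 0.0866]
orientation: [[-0.004, 0.002, 1.0], [-0.001, 1.0, -0.002], [-1.0, -0.001, -0.004]]
ft_force: [0.4, 0.5, 0.3]
finger_gap: 0.0853
```

>>> jog_arm:
  commands:
    - [[-0.4,0,0,0,0,0,1],[-0.7,0,0,0,0,0,1],[-0.9,0,0,0,0,0,1],[-0.9,0,0,0,0,0,1],[0,0,0,0,0,0,1]]

```text
time: 33.7
ee_pos: [0.5202, 0.3457, 0.2389]
orientation: [[0.007, 0.002, 1.0], [0.004, 1.0, -0.002], [-1.0, 0.004, 0.007]]
ft_force: [-0.2, 0.3, -0.3]
finger_gap: 0.0853
```

```bash
python3 -c "
from h import *
s,ci,im=snap('w15');print(s['time'],s['ee_pos'],s['ft_force'],s['finger_gap'])
ref=cv2.imread('pics/w1.png')
# dark pixels of bar+block near the black holder, compare to w1
def f(im,ci):
    g=cv2.cvtColor(im,cv2.COLOR_BGR2GRAY);m=((g<45)*1).astype(np.uint8);m[260:]=0;m[:90]=0;m[:,:200]=0;m[:,380:]=0
    n,l,st_,c=cv2.connectedComponentsWithStats(m);k=1+np.argmax(st_[1:,4]);y,x=np.where(l==k);j=y.argmax();b=y>=y.max()-4
    return st_[k],[x[b].mean(),y.max()]
a=f(ref,load('w1')['ci']);b=f(im,ci);print(a,b)
for q,c in((a,load('w1')['ci']),(b,ci)): print(onz(c,(q[1][0],q[1][1]-9),.13))
print(proj(ci,[[.5166,.3437,.13],[.5166,.3437,.06]]),proj(load('w1')['ci'],[[.5166,.3437,.13],[.5166,.3437,.06]]))
"
```

```text
33.7 [0.5202 0.3457 0.2389] [-0.1885  0.2944 -0.251 ] 0.08528153135171908
(array([ 246,  123,   77,   84, 4462], dtype=int32), [np.float64(288.17721518987344), np.int64(206)]) (array([ 240,  128,   75,   81, 4238], dtype=int32), [np.float64(282.7755102040816), np.int64(208)])
[0.5199 0.343  0.13  ]
[0.5215 0.3443 0.13  ]
[[275.8633 199.8046]
 [276.5027 175.0583]] [[283.4091 196.0487]
 [283.1774 171.0365]]
```

>>> jog_arm:
  commands:
    - [[-0.5,0,0,0,0,0,1],[0,0.5,-0.9,0,0,0,1],[0,0.5,-0.9,0,0,0,1],[0,0.5,-0.9,0,0,0,1],[0,0,0,0,0,0,1]]

```text
time: 34.38
ee_pos: [0.3793, 0.4208, 0.2564]
orientation: [[-0.006, -0.003, 1.0], [-0.001, 1.0, 0.003], [-1.0, -0.001, -0.006]]
ft_force: [-0.4, 0.9, 0.5]
finger_gap: 0.0857
```

```bash
python3 -c "
from h import *
T=cv2.cvtColor(vision.grab_frame('top'),cv2.COLOR_RGB2BGR);S=cv2.cvtColor(vision.grab_frame('side'),cv2.COLOR_RGB2BGR)
cv2.imwrite('pics/t_end.png',T);cv2.imwrite('pics/s_end.png',S)
a=cv2.imread('pics/top0.png');b=cv2.imread('pics/side0.png')
def d(p,q,x,y,r=16): return round(float(cv2.absdiff(p,q)[y-r:y+r,x-r:x+r].mean()),1)
print('top',{n:d(a,T,*c) for n,c in dict(jar=(251,166),funnel=(185,184),rack=(375,162),boat=(222,300),beaker=(452,258),nut=(297,256),holder=(169,258)).items()})
print('side',{n:d(b,S,*c) for n,c in dict(jar=(216,240),funnel=(217,295),rack=(234,176),boat=(333,277),beaker=(310,146),nut=(297,205),holder=(291,305)).items()})
# bar in side view: dark column position
for I in (b,S):
  g=cv2.cvtColor(I[284:300,280:304],cv2.COLOR_BGR2GRAY);print([int(np.where(r<60)[0].mean()+280) if (r<60).any() else None for r in g])
print(env.read_state()['time'],env.read_state()['ft_force'])
"
```

```text
top {'jar': 2.6, 'funnel': 2.2, 'rack': 2.8, 'boat': 17.5, 'beaker': 7.0, 'nut': 19.8, 'holder': 4.9}
side {'jar': 2.2, 'funnel': 2.1, 'rack': 2.1, 'boat': 30.4, 'beaker': 11.8, 'nut': 32.9, 'holder': 3.0}
[None, None, 292, 292, 292, 292, 291, 291, 291, 291, 291, 291, 288, 288, 288, 289]
[None, None, 291, 291, 292, 291, 291, 291, 291, 291, 291, 291, 288, 288, 288, 289]
34.475 [ 0.0517 -0.4039 -0.1576]
```

>>> jog_arm:
  commands:
    - [[0,0.8,-0.9,0,0,0,1],[0,0.6,-0.9,0,0,0,1],[0,0.4,-0.6,-0.9,0,0,1],[0,0,0,-0.9,0,0,1],[0,0,0,0,0,0,1]]

```text
time: 35.1
ee_pos: [0.2637, 0.5095, 0.2571]
orientation: [[-0.004, -0.305, 0.952], [-0.001, 0.952, 0.305], [-1.0, -0.0, -0.004]]
ft_force: [0.3, 0.2, 0.4]
finger_gap: 0.0854
```

```bash
python3 -c "
from h import *
T=cv2.cvtColor(vision.grab_frame('top'),cv2.COLOR_RGB2BGR);S=cv2.cvtColor(vision.grab_frame('side'),cv2.COLOR_RGB2BGR)
a=cv2.imread('pics/top0.png');b=cv2.imread('pics/side0.png')
def d(p,q,x,y,r=16):
  m=cv2.matchTemplate(cv2.Canny(q[y-r-6:y+r+6,x-r-6:x+r+6],60,150),cv2.Canny(p[y-r:y+r,x-r:x+r],60,150),cv2.TM_CCORR_NORMED);_,v,_,l=cv2.minMaxLoc(m);return round(float(cv2.absdiff(p,q)[y-r:y+r,x-r:x+r].mean()),1),round(v,2),(l[0]-6,l[1]-6)
print('top',{n:d(a,T,*c) for n,c in dict(boat=(222,300),beaker=(452,258)).items()})
print('side',{n:d(b,S,*c) for n,c in dict(boat=(333,277),beaker=(310,146)).items()})
s=env.read_state();print(s['time'],s['ee_pos'],s['ft_force'])
"
```

```text
top {'boat': (16.3, 0.48, (0, 0)), 'beaker': (2.0, 0.87, (0, 0))}
side {'boat': (27.3, 0.38, (0, 0)), 'beaker': (2.1, 0.76, (0, 0))}
35.2 [0.2639 0.5094 0.2573] [ 0.2179 -0.1376  0.163 ]
```

```bash
python3 -c "
from station import finish_job
print(finish_job())"
```

```text
the job is handed in; nothing more can be done
None
```

I took the bar from the black holder and tightened the nut in three socket strokes, turning it about 149° in all. The bar went heavy from roughly 120° on. I stopped at about 9 N on the sleeve, stood the bar back in its holder and handed the job in at 35 s of the 72 s.

**Last checks**
- **Nut:** it still stood at the same angle once the bar was out.
- **Bar:** in the side view it stands within a pixel of where it was at the start.
- **Bystanders:** all five still match their starting pictures in place. The weigh boat's match is weak, which I put down to a changed shadow.
- **Robot:** the gripper is open, clear of everything, and the force sensor reads about zero.

**What disagreed**
- **Tightness reading:** the final moment is an estimate. The wrist force and torque gave about 0.65–0.77 N m. Taking 9 N at the sleeve as a clean lever gave 0.94 N m. Both lie within the best range of 0.6–1 N m. The highest brief reading while pulling was 9.9 N.
- **Third stroke:** the bar first leaned too far and bore mainly at the rim, so I straightened it, seated it to the socket bottom and pulled again. Even then its lean, measured from the pictures, was about 13° rather than the expected 7°. I did not find the reason.

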